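Make up the green-bin tea order and ring the bell

ROBOT

A 7-joint arm with a two-finger parallel gripper is mounted at the origin on the work surface. World frame = base frame: x ahead of the robot, y to its left, z up, the work surface at z = 0. Lengths are in m, angles in rad, forces in N, time in s.
With the tool pointing down it reaches from about 0.425 to 0.925 m from the base axis. Payload 6.8 kg.
Tool frame: the origin (TCP) lies on the centre line of the jaws, within the pads' length; the fingertips stand 19 mm ahead of it and the grasp point (between the pads) is the TCP (tcp_to_tips is the distance from the TCP to the fingertips, in m); x points along the fingers, y is the direction in which the jaws open and shut, and the axes are right-handed (so a half turn about x gives the same grasp; the last joint's range is limited). The gripper opens to 85 mm and grips with 20 to 120 N. Pads are 22 mm wide; open, the fingers measure 114 mm over their backs; the gripper's body (76 mm by 85 mm) begins 54 mm behind the grasp point. The pads swing forward as they close: fully open they stand 13 mm farther back than shut.
Start: joints at [-1.243, 0.477, 0.022, 1.555, -0.011, 1.109, -0.083], TCP at [0.285, 0.612, 0.214] pointing down, gripper open.
Joint ranges: [-2.96, 2.96], [-0.34, 2.1], [-1.41, 1.46], [0.24, 2.44], [-1.37, 4.51], [0.17, 1.92], [-2.96, 2.96]. Speed limits (rad/s): [2.39, 2.39, 3.14, 3.14, 3.14, 3.14, 3.14].

INTERFACE

Orientations are given as a unit quaternion [w, x, y, z].
In Python, from station import get_obs, read_camera, hand_in, spot_in, cut_out, tcp_to_tips gives the robot as it stands.
- The arm moves only by the shell command python3 -m jog 'ROWS' [FORCE]. ROWS is JSON, a list of rows, each an object of numbers: "gripper": the closure, from 0 (fully open) to 1 (shut); "dx", "dy", "dz": the shift along the world's x, y, z in m; "rx", "ry", "rz": the turn, a rotation vector about the world's x, y, z in degrees. In form: [{"gripper": .., "dx": .., "dy": .., "dz": .., "rx": .., "ry": .., "rz": ..}, ...]. A call has 1 to 10 rows; each row is the pose to reach, as a shift and turn from the pose commanded when the call began; what a row does not reach only later rows make up. A row lasts 1/10 s, in which the tool goes at most 50 mm and 8.59 degrees, less where a joint would pass 70% of its speed; a pose out of reach is approached as far as the arm can. A call with a gripper value outside its range is refused whole. The fingers move at their own pace and stop on an object; FORCE is the grip in N (left out, the last holds). Time passes only in rows, so rows that repeat a pose let the fingers close. It gives the time, the measured TCP pose, the force and the opening at its end, in the units of the state.
- get_obs(): the state, without advancing time (a new reading comes with each control period).
- read_camera(name): name is "side" or "top" or "wrist"; returns a dict with "pixels" (384x512x3 uint8, blue, green, red), "range_z" (384x512 float32, m along the optical axis (not along the pixel's ray), 0 where there is no reading), "camera_matrix" (3x3 intrinsics, pixels), "D" ([k1, k2, p1, p2, k3] as OpenCV has them; the pictures are not rectified), "cam_to_world" (4x4, takes a point from camera to world coordinates). Camera axes: x right, y down, z forward; pixel columns grow to the right and rows downward; lengths in m; the calibration is good to about 2 mm. A picture is of the moment at which its call begins.
- hand_in(): hands the job in, once; it reports no verdict.
Trained networks look in the newest picture that a camera, given by its name, has taken for a name from the list of things; names that differ only in an ending like _2 or _b are one class to them, and where a whole thing is asked for, a point or a joint stands for the part that bears it (a point fixed in the world has none). Each returns a list of dicts, best first, with "conf" (0 to 1); they miss things now and then, are a little off and sometimes report something else, mostly with a low value. They report only what shows in the picture. A call takes as long as a camera call.
- spot_in(camera, label): "box" ([centre column, centre row, width, height] in pixels, round what is visible of it).
- cut_out(camera, label): "mask" (384x512 bool, what is visible of it) and "box" ([centre column, centre row, width, height] in pixels, round what is visible of it).
The state is a dict: "t": time; "q": joint angles; "joint_vel": joint speeds; "joint_torque": joint torques, N m; "eef_pos": TCP position; "tool_rot": TCP orientation; "contact_force": force on the tool from outside, world axes, zero at the start; "torque": the same for the moment, N m; "gripper_width": opening from 0.0 (shut) to 1.0 (fully open).
Only numpy, scipy, OpenCV 4.12 (cv2) and the standard library are available. Lean on these libraries where they do the work, as an engineer would, in place of code of your own. Each camera call takes 0.05 s, during which the arm holds its last target. There are 200 camera calls.

TASK

Make up this order for the table runner: open only the green-lidded bin, take out every tea tin in it and stand each tin fully on the wooden serving board the right way up, orange cap on top (some stand upside down in the bin), and stand the order marker (dark block with the red ball) upright on the board with them. Shut the green lid again, and when everything is in place ring the counter bell by pressing its plunger right down to the stop and letting go. Keep the other two lids shut and do not knock over or shove away the jug, mug or sauce bottle.

Things in the scene. Friction and masses are not known exactly. Their poses are not given: they have to be found in the camera images.
- organiser: dark wooden plank (210 x 350 x 10 mm, fixed) carrying a row of three white lidded bins side by side, 112 mm apart, in any colour order; origin at the centre of its underside, x away from the robot across the depth of the bins, y along the row. Each bin is 196 (x) x 110 (y) x 82 mm outside, standing on the plank, walls and floor 3 mm, so its rim is 92 mm above the counter
- lid_green_handle (a point): centre of the steel handle of the green lid: a barrel 22 mm in diameter and 40 mm long, parallel to the hinge (so it can turn between fingers pressed on its two ends), held 40 mm above the lid's underside on a 24 x 12 mm stem, 30 mm from the lid's free (robot-side) edge; 133 mm above the counter when shut
- lid_green_hinge (a point): middle of the hinge line of the green lid, on the far rim of its bin, level with the lid's underside; y runs along the hinge. The lid is a green plate 196 x 108 x 6 mm; shut, it reaches from here 196 mm towards the robot; its handle stands 166 mm from here
- lid_green (a joint): angle of the green lid: 0 shut, 1.57 standing upright, at most 1.9; a stiff hinge: it takes 0.24 N m of friction (2 to 3 N at the handle to lift) and stays at whatever angle it is left
- lid_blue_handle (a point): centre of the steel handle of the blue lid: a barrel 22 mm in diameter and 40 mm long, parallel to the hinge (so it can turn between fingers pressed on its two ends), held 40 mm above the lid's underside on a 24 x 12 mm stem, 30 mm from the lid's free (robot-side) edge; 133 mm above the counter when shut
- lid_blue_hinge (a point): middle of the hinge line of the blue lid, on the far rim of its bin, level with the lid's underside; y runs along the hinge. The lid is a blue plate 196 x 108 x 6 mm; shut, it reaches from here 196 mm towards the robot; its handle stands 166 mm from here
- lid_blue (a joint): angle of the blue lid: 0 shut, 1.57 standing upright, at most 1.9; a stiff hinge: it takes 0.24 N m of friction (2 to 3 N at the handle to lift) and stays at whatever angle it is left
- lid_yellow_handle (a point): centre of the steel handle of the yellow lid: a barrel 22 mm in diameter and 40 mm long, parallel to the hinge (so it can turn between fingers pressed on its two ends), held 40 mm above the lid's underside on a 24 x 12 mm stem, 30 mm from the lid's free (robot-side) edge; 133 mm above the counter when shut
- lid_yellow_hinge (a point): middle of the hinge line of the yellow lid, on the far rim of its bin, level with the lid's underside; y runs along the hinge. The lid is a yellow plate 196 x 108 x 6 mm; shut, it reaches from here 196 mm towards the robot; its handle stands 166 mm from here
- lid_yellow (a joint): angle of the yellow lid: 0 shut, 1.57 standing upright, at most 1.9; a stiff hinge: it takes 0.24 N m of friction (2 to 3 N at the handle to lift) and stays at whatever angle it is left
- tin_a_mid (a point): centre of tea tin A, 50 x 50 x 76 mm, 100 to 200 g, dark grey with pale labels, an orange cap (top 19 mm) and a silver disc under its base; z points from base to cap. It starts in the green bin, upright or upside down, one of up to three in a line along the bin's depth, about 6 mm apart and about 27 mm from the bin's side walls, its top 3 mm below the rim; absent tins read None
- tin_b_mid (a point): centre of tea tin B, 50 x 50 x 76 mm, 100 to 200 g, dark grey with pale labels, an orange cap (top 19 mm) and a silver disc under its base; z points from base to cap. It starts in the green bin, upright or upside down, one of up to three in a line along the bin's depth, about 6 mm apart and about 27 mm from the bin's side walls, its top 3 mm below the rim; absent tins read None
- tin_c_mid (a point): centre of tea tin C, 50 x 50 x 76 mm, 100 to 200 g, dark grey with pale labels, an orange cap (top 19 mm) and a silver disc under its base; z points from base to cap. It starts in the green bin, upright or upside down, one of up to three in a line along the bin's depth, about 6 mm apart and about 27 mm from the bin's side walls, its top 3 mm below the rim; absent tins read None
- board: light wooden serving board, 240 x 240 x 16 mm, fixed; origin at the centre of its underside, z up, its top 16 mm above the counter; flat, without a rim
- marker_mid (a point): centre of the order marker's block: a dark wooden block 60 (x) x 44 (y) x 38 mm, 120 g, with a red ball (28 mm across) sunk half into its top, 58 mm high in all; loose, starts beyond the board; z points up to the ball
- plunger_top (a point): top of the brass plunger head (26 mm across) of the steel counter bell (dome 80 mm wide, fixed on the counter); 64 mm above the counter when up; pressed straight down
- plunger (a joint): how far the bell plunger is pressed: 0 up, 0.008 m at its stop; spring, 1.2 N at first and 4 N at the stop, returns when released
- jug: loose steel milk jug, 84 mm across, 110 mm high, bystander at the right; origin under its base
- cup: loose white mug, 80 mm across, 80 mm high, bystander beyond the organiser; origin under its base
- sauce: loose amber bottle with a red cap, 60 mm across, 170 mm high, bystander at the left; origin under its base

How it is judged:
By the outcome, as a careful person would: the job done as asked, in the order asked, and still so for the second after the job is handed in, with the robot touching nothing.
Of tin_a, tin_b, tin_c only 2 to 3 are there at a start; the rules pass over those that are not, and their reading is None.
At some moment in a run one of marker may be knocked a few centimetres aside while the robot is not near it.
Once in a run the grip may slacken for a moment while it holds something.
It also fails if it takes over 210 s, if anything falls off the work surface, if the arm or the gripper's body presses on something with over 40 N, if the wrist force passes 120 N, or if a joint passes its speed limit or range.

## Working session

There is one attempt and no reset: what is moved stays moved. The work goes in short steps, Python scripts to look and compute and a shell command to move; the robot and the scene stay as the last step left them, time stands still between calls to the robot, and variables do not carry over. Pictures are saved under pics/ and viewed, about 12 in all and at most 16, crops included, and the job is handed in when it is done.

```bash
mkdir -p pics; ls
cat > h.py <<'E'
import numpy as np, cv2
from station import *
def cloud(c):
    K=c["camera_matrix"];h,w=c["range_z"].shape
    u,v=np.meshgrid(np.arange(w),np.arange(h))
    p=cv2.undistortPoints(np.stack([u,v],-1).reshape(-1,1,2).astype(np.float32),np.array(K),np.array(c["D"])).reshape(h,w,2)
    z=c["range_z"];P=np.dstack([p[...,0]*z,p[...,1]*z,z,np.ones_like(z)])
    W=P@np.array(c["cam_to_world"]).T
    W=W[...,:3];W[z==0]=np.nan
    return W
def save(c,n): cv2.imwrite("pics/"+n+".png",c["pixels"])
E
python3 - <<'E'
from h import *
o=get_obs();print({k:np.round(v,3).tolist() for k,v in o.items()})
ims=[]
for n in["top","side"]:
    c=read_camera(n);ims.append(c["pixels"]);W=cloud(c)
    print(n,np.round(c["cam_to_world"],2).tolist())
    for l in["organiser","lid_green_handle","lid_green","lid_blue","lid_yellow","board","marker_mid","plunger_top","jug","cup","sauce"]:
        r=cut_out(n,l)
        for d in r[:2]:
            m=d["mask"];p=W[m];p=p[~np.isnan(p[:,0])]
            if len(p)<3: print(l,d["conf"],len(p));continue
            print(l,round(d["conf"],2),np.round(d["box"]).tolist(),"med",np.round(np.median(p,0),3),"lo",np.round(np.percentile(p,2,axis=0),3),"hi",np.round(np.percentile(p,98,axis=0),3))
    np.save(n+".npy",W)
cv2.imwrite("pics/a.png",ims[0]);cv2.imwrite("pics/b.png",ims[1])
E
```

```text
pics
{'t': 0.0, 'q': [-1.243, 0.478, 0.022, 1.556, -0.011, 1.109, -0.083], 'joint_vel': [-0.001, 0.001, -0.001, -0.0, -0.001, 0.0, 0.002], 'joint_torque': [0.0, -59.645, 1.608, -28.119, 0.012, 0.009, -0.0], 'eef_pos': [0.285, 0.611, 0.213], 'tool_rot': [0.69, 0.152, 0.69, -0.153], 'contact_force': [-0.465, 0.07, -0.092], 'torque': [0.016, -0.02, 0.019], 'gripper_width': 1.0}
top [[0.01, -0.99, 0.11, 0.42], [-1.0, -0.01, 0.03, -0.05], [-0.03, -0.11, -0.99, 1.38], [0.0, 0.0, 0.0, 1.0]]
organiser 0.58 [276.0, 224.0, 4.0, 37.0] med [ 0.491 -0.046  0.01 ] lo [ 0.417 -0.05   0.006] hi [ 0.519 -0.042  0.019]
lid_green_handle 0.58 [254.0, 211.0, 37.0, 61.0] med [0.511 0.014 0.099] lo [ 0.419 -0.037  0.094] hi [0.605 0.066 0.143]
lid_green 0.69 [255.0, 211.0, 34.0, 62.0] med [0.509 0.014 0.099] lo [ 0.419 -0.037  0.094] hi [0.606 0.065 0.143]
lid_blue 0.56 [220.0, 212.0, 31.0, 64.0] med [0.505 0.123 0.099] lo [0.412 0.073 0.094] hi [0.601 0.175 0.142]
board 0.68 [334.0, 238.0, 74.0, 77.0] med [ 0.433 -0.253  0.017] lo [ 0.316 -0.368  0.003] hi [ 0.549 -0.135  0.022]
board 0.54 [135.0, 225.0, 
[... 1897 characters left out ...]
] hi [ 0.548 -0.138  0.023]
board 0.61 [259.0, 103.0, 16.0, 36.0] med [0.675 0.449 0.091] lo [0.649 0.435 0.011] hi [0.703 0.477 0.171]
marker_mid 0.68 [275.0, 236.0, 22.0, 17.0] med [ 0.636 -0.185  0.037] lo [ 0.606 -0.207  0.004] hi [ 0.671 -0.144  0.06 ]
plunger_top 0.25 [223.0, 144.0, 50.0, 25.0] med [0.502 0.228 0.098] lo [0.409 0.18  0.019] hi [0.595 0.297 0.142]
jug 0.93 [215.0, 351.0, 35.0, 42.0] med [ 0.407 -0.544  0.053] lo [ 0.363 -0.606 -0.   ] hi [ 0.45  -0.514  0.112]
jug 0.25 [226.0, 167.0, 52.0, 28.0] med [0.505 0.117 0.098] lo [0.416 0.071 0.091] hi [0.596 0.172 0.141]
cup 0.9 [301.0, 187.0, 27.0, 28.0] med [0.775 0.033 0.045] lo [ 0.727 -0.012 -0.001] hi [0.815 0.085 0.081]
```

Run:
```python
from h import *
a=cv2.imread("pics/a.png")[90:310,90:480];cv2.imwrite("pics/a2.png",cv2.resize(a,None,fx=2,fy=2,interpolation=cv2.INTER_CUBIC))
W=np.load("top.npy");S=np.load("side.npy")
for n,V in(("top",W),("side",S)):
    V=V.reshape(-1,3);V=V[~np.isnan(V[:,0])]
    m=(V[:,2]>.120)&(V[:,2]<.16)&(V[:,0]<.5)&(V[:,0]>.38)
    for lo,hi in((-.05,.07),(.07,.18),(.18,.3)):
        p=V[m&(V[:,1]>lo)&(V[:,1]<hi)];
        print(n,"handle",len(p),np.round(p.mean(0),4),np.round(p.min(0),3),np.round(p.max(0),3))
    m=(V[:,2]>.092)&(V[:,2]<.105)&(V[:,0]>.38)&(V[:,0]<.63)&(abs(V[:,1]-.125)<.19)
    print(n,"lids",cv2.minAreaRect(V[m][:,:2].astype(np.float32)))
    m=(V[:,2]>.012)&(V[:,2]<.022)&(V[:,0]>.29)&(V[:,0]<.57)&(V[:,1]<-.12)&(V[:,1]>-.39)
    print(n,"board",cv2.minAreaRect(V[m][:,:2].astype(np.float32)),V[m].mean(0))
    m=(V[:,2]>.030)&(V[:,2]<.042)&(abs(V[:,0]-.637)<.06)&(abs(V[:,1]+.175)<.06)
    print(n,"marker",cv2.minAreaRect(V[m][:,:2].astype(np.float32)),V[m].mean(0))
    m=(V[:,2]>.05)&(abs(V[:,0]-.637)<.06)&(abs(V[:,1]+.175)<.06)
    print(n,"ball",V[m].mean(0))
    m=(V[:,2]>.055)&(V[:,2]<.075)&(abs(V[:,0]-.453)<.06)&(abs(V[:,1]-.415)<.06)
    print(n,"plunger",m.sum(),V[m].mean(0),V[m].max(0),V[m].min(0))
    m=(V[:,2]>.12)&(V[:,2]<.2)&(abs(V[:,0]-.67)<.06)&(abs(V[:,1]-.45)<.08)
    print(n,"sauce",m.sum(),V[m].mean(0) if m.any() else 0)
```

```text
top handle 89 [0.4439 0.0113 0.1419] [ 0.435 -0.007  0.133] [0.453 0.03  0.149]
top handle 88 [0.4392 0.1203 0.1407] [0.43  0.102 0.126] [0.449 0.139 0.148]
top handle 98 [0.4328 0.2309 0.1411] [0.422 0.211 0.129] [0.444 0.252 0.149]
top lids ((0.5070098042488098, 0.12409087270498276), (0.19702711701393127, 0.33016714453697205), 2.879021167755127)
top board ((0.4332505762577057, -0.25094085931777954), (0.24138392508029938, 0.2406730204820633), 88.62505340576172) [ 0.4332203  -0.25035856  0.01675429]
top marker ((0.6392530798912048, -0.17543652653694153), (0.06017926707863808, 0.0441744290292263), 23.899471282958984) [ 0.63809691 -0.17450504  0.03789884]
top ball [ 0.63868173 -0.17512082  0.05599265]
top plunger 52 [0.45418145 0.41452856 0.06433419] [0.46596971 0.42768027 0.07132545] [0.44243936 0.4014129  0.05809941]
top sauce 163 [0.67810509 0.46469567 0.1480992 ]
side handle 74 [0.4428 0.0038 0.1377] [ 0.432 -0.014  0.121] [0.454 0.031 0.148]
side handle 65 [0.4405 0.1141 0.1388] [0.43  0.095 0.123] [0.451 0.139 0.148]
side handle 59 [0.4352 0.2269 0.1375] [0.425 0.208 0.12 ] [0.445 0.257 0.146]
side lids ((0.507157027721405, 0.12235968559980392), (0.19318604469299316, 0.33881813287734985), 2.869560480117798)
side board ((0.43401607871055603, -0.2523811459541321), (0.24484919011592865, 0.23727604746818542), 88.84521484375) [ 0.43427966 -0.25804402  0.01661281]
side marker ((0.6368535757064819, -0.1767648607492447), (0.06030820682644844, 0.049019720405340195), 22.6932315826416) [ 0.63605904 -0.18074048  0.03727046]
side ball [ 0.6380766  -0.17928831  0.05577769]
side plunger 26 [0.45733067 0.41115756 0.06341936] [0.4690179  0.425552   0.06867717] [0.44442838 0.39567046 0.0564969 ]
side sauce 103 [0.67685108 0.46179963 0.14702255]
```

View pics/a2.png

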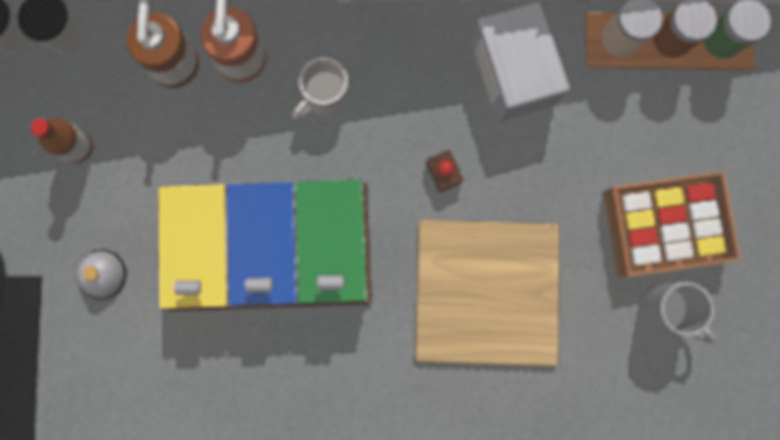

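View pics/b.png

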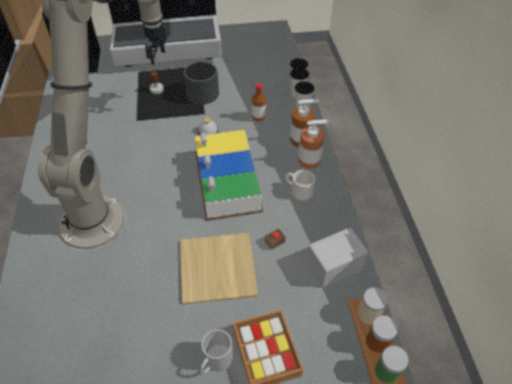

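```bash
cat >> h.py <<'E'
from scipy.spatial.transform import Rotation as R
def tool(o=None):
    o=o or get_obs();q=o["tool_rot"];return np.array(o["eef_pos"]),R.from_quat([q[1],q[2],q[3],q[0]])
def goal(yaw,tilt=(0,0,0)):
    # tool x down, jaw axis (tool y) at yaw deg, then a world rotvec tilt (deg)
    c,s=np.cos(np.radians(yaw)),np.sin(np.radians(yaw))
    x=np.array([0,0,-1.]);y=np.array([c,s,0])
    return R.from_rotvec(tilt,degrees=True)*R.from_matrix(np.stack([x,y,np.cross(x,y)],1))
def delta(pos,yaw=None,tilt=(0,0,0)):
    p,r=tool();print("d",np.round(np.array(pos)-p,4))
    if yaw is not None:
        for y in(yaw,yaw+180):
            print("rv",np.round((goal(y,tilt)*r.inv()).as_rotvec(degrees=True),1))
def st():
    o=get_obs();p,r=tool(o);m=r.as_matrix()
    print("t",round(o["t"],2),"p",np.round(p,4),"ax",np.round(m[:,0],3),"jaw",np.round(m[:,1],3),"q",np.round(o["q"],2),"w",round(o["gripper_width"],3),"F",np.round(o["contact_force"],1))
E
python3 -c "
from h import *
st();print(tcp_to_tips);delta([.444,.0105,.25],92.9)"
```

```text
t 1.2 p [0.2849 0.612  0.2136] ax [-0.  0. -1.] jaw [0.422 0.907 0.   ] q [-1.24  0.48  0.02  1.56 -0.01  1.11 -0.08] w 1.004 F [ 0.2 -0.1  0.6]
0.019
d [ 0.1591 -0.6015  0.0364]
rv [-0.  -0.  27.9]
rv [  -0.     0.  -152.1]
```

```bash
python3 -m jog '[{"gripper":0,"dx":0.04,"dy":-0.05,"dz":0.05,"rz":8},{"gripper":0,"dx":0.08,"dy":-0.1,"dz":0.05,"rz":15},{"gripper":0,"dx":0.12,"dy":-0.15,"dz":0.05,"rz":20},{"gripper":0,"dx":0.159,"dy":-0.6,"dz":0.05,"rz":28},{"gripper":0,"dx":0.159,"dy":-0.6,"dz":0.05,"rz":28},{"gripper":0,"dx":0.159,"dy":-0.6,"dz":0.05,"rz":28},{"gripper":0,"dx":0.159,"dy":-0.6,"dz":0.05,"rz":28},{"gripper":0,"dx":0.159,"dy":-0.6,"dz":0.05,"rz":28},{"gripper":0,"dx":0.159,"dy":-0.6,"dz":0.05,"rz":28},{"gripper":0,"dx":0.159,"dy":-0.6,"dz":0.05,"rz":28}]'; python3 -m jog '[{"dy":-0.24},{"dy":-0.24},{"dy":-0.24},{"dy":-0.24},{"dy":-0.24},{"dy":-0.24},{"dy":-0.24}]'; python3 -c "
from h import *
st();delta([.444,.0105,.22],92.9)"
```

```text
t 1.2 p [0.2849 0.612  0.2136] ax [-0.  0. -1.] jaw [0.422 0.907 0.   ] q [-1.24  0.48  0.02  1.56 -0.01  1.11 -0.08] w 1.004 F [ 0.2 -0.1  0.6]
d [ 0.1591 -0.6015  0.0064]
rv [-0.  -0.  27.9]
rv [  -0.     0.  -152.1]$[0]: bad value
$[0]: bad value
```

```bash
python3 -m jog '[{"gripper":0.0,"dx":0.05,"dy":-0.05,"dz":0.05,"rx":0,"ry":0,"rz":8},{"gripper":0.0,"dx":0.16,"dy":-0.2,"dz":0.05,"rx":0,"ry":0,"rz":20},{"gripper":0.0,"dx":0.16,"dy":-0.2,"dz":0.05,"rx":0,"ry":0,"rz":28}]'; python3 -c "
from h import *
st()"
```

```text
t: 1.5
eef_pos: [0.3753, 0.5035, 0.2532]
tool_rot: [0.707, -0.004, 0.707, 0.004]
contact_force: [0.5, 0.3, -0.1]
gripper_width: 1.001
t 1.5 p [0.3753 0.5035 0.2532] ax [ 0.001  0.001 -1.   ] jaw [-0.011  1.     0.001] q [-1.    0.37 -0.03  1.63  0.01  1.14  0.54] w 1.001 F [ 0.5  0.3 -0.1]
```

```bash
python3 -m jog '[{"gripper":0.2,"dx":0.07,"dy":-0.25,"dz":0,"rx":0,"ry":0,"rz":2},{"gripper":0.2,"dx":0.07,"dy":-0.25,"dz":0,"rx":0,"ry":0,"rz":2},{"gripper":0.2,"dx":0.07,"dy":-0.49,"dz":0,"rx":0,"ry":0,"rz":2},{"gripper":0.2,"dx":0.07,"dy":-0.49,"dz":0,"rx":0,"ry":0,"rz":2},{"gripper":0.2,"dx":0.07,"dy":-0.49,"dz":0,"rx":0,"ry":0,"rz":2},{"gripper":0.2,"dx":0.07,"dy":-0.49,"dz":0,"rx":0,"ry":0,"rz":2},{"gripper":0.2,"dx":0.07,"dy":-0.49,"dz":0,"rx":0,"ry":0,"rz":2},{"gripper":0.2,"dx":0.07,"dy":-0.49,"dz":0,"rx":0,"ry":0,"rz":2},{"gripper":0.2,"dx":0.07,"dy":-0.49,"dz":0,"rx":0,"ry":0,"rz":2},{"gripper":0.2,"dx":0.07,"dy":-0.49,"dz":0,"rx":0,"ry":0,"rz":2}]'
python3 - <<'E'
from h import *
import time
st();delta([.444,.0105,.133],92.9)
c=read_camera("wrist");save(c,"w1");W=cloud(c)
for l in["lid_green_handle"]:
    for d in cut_out("wrist",l)[:2]:
        p=W[d["mask"]];print(d["conf"],d["box"])
V=W.reshape(-1,3);V=V[np.isfinite(V[:,0])]
m=(V[:,2]>.118)&(V[:,2]<.15)&(abs(V[:,1]-.01)<.05)&(abs(V[:,0]-.444)<.03)
p=V[m];print(len(p),p.mean(0),p.min(0),p.max(0))
E
```

```text
t: 2.5
eef_pos: [0.4442, 0.0116, 0.2527]
tool_rot: [0.707, -0.013, 0.707, 0.014]
contact_force: [0.9, 0.6, -1.2]
gripper_width: 0.798
t 2.5 p [0.4442 0.0116 0.2527] ax [ 0.001  0.    -1.   ] jaw [-0.038  0.999  0.   ] q [-0.43  0.04  0.27  2.05 -0.01  1.06  1.46] w 0.798 F [ 0.9  0.6 -1.2]
d [-0.0002 -0.0011 -0.1197]
rv [-0.   0.1  0.7]
rv [ 1.000e-01  0.000e+00 -1.793e+02]
0.87 [253.8, 219.6, 90.5, 141.2]
0.3 [423.4, 217.9, 101.2, 136.1]
741 [0.44176987 0.00845899 0.13958582] [ 0.43238545 -0.01167242  0.13018045] [0.45408186 0.02882243 0.14383435]
```

```bash
python3 -m jog '[{"gripper":0.2,"dx":-0.001,"dy":-0.002,"dz":-0.05,"rx":0,"ry":0,"rz":0.7},{"gripper":0.2,"dx":-0.001,"dy":-0.002,"dz":-0.1,"rx":0,"ry":0,"rz":0.7},{"gripper":0.2,"dx":-0.001,"dy":-0.002,"dz":-0.12,"rx":0,"ry":0,"rz":0.7},{"gripper":0.2,"dx":-0.001,"dy":-0.002,"dz":-0.12,"rx":0,"ry":0,"rz":0.7},{"gripper":0.7,"dx":-0.001,"dy":-0.002,"dz":-0.12,"rx":0,"ry":0,"rz":0.7},{"gripper":0.7,"dx":-0.001,"dy":-0.002,"dz":-0.12,"rx":0,"ry":0,"rz":0.7},{"gripper":0.7,"dx":-0.001,"dy":-0.002,"dz":-0.12,"rx":0,"ry":0,"rz":0.7},{"gripper":0.7,"dx":-0.001,"dy":-0.002,"dz":-0.12,"rx":0,"ry":0,"rz":0.7},{"gripper":0.7,"dx":-0.001,"dy":-0.002,"dz":-0.12,"rx":0,"ry":0,"rz":0.7}]' 40
python3 - <<'E'
from h import *
st()
c,s=np.cos(np.radians(2.88)),np.sin(np.radians(2.88))
for a in range(10,111,10):
    t=np.radians(a);x=-.166*np.cos(t)+.041*np.sin(t)+.166;z=.166*np.sin(t)+.041*np.cos(t)-.041
    print(a,np.round([x*c,x*s,z],3))
E
```

```text
t: 3.5
eef_pos: [0.4437, 0.0122, 0.1329]
tool_rot: [0.707, -0.018, 0.706, 0.018]
contact_force: [0.1, -0.1, -0.0]
gripper_width: 0.304
t 3.5 p [0.4437 0.0122 0.1329] ax [ 0.001  0.    -1.   ] jaw [-0.051  0.999  0.   ] q [-0.4   0.21  0.27  2.18 -0.08  0.76  1.54] w 0.304 F [ 0.1 -0.1 -0. ]
10 [0.01  0.    0.028]
20 [0.024 0.001 0.054]
30 [0.043 0.002 0.078]
40 [0.065 0.003 0.097]
50 [0.091 0.005 0.113]
60 [0.118 0.006 0.123]
70 [0.148 0.007 0.129]
80 [0.177 0.009 0.13 ]
90 [0.207 0.01  0.125]
100 [0.235 0.012 0.115]
110 [0.261 0.013 0.101]
```

Run:
```python
from h import *
c=read_camera("wrist");c2=read_camera("side")
im=np.hstack([cv2.resize(c["pixels"],(400,300)),cv2.resize(c2["pixels"][100:250,130:330],(400,300),interpolation=cv2.INTER_CUBIC)])
cv2.imwrite("pics/w2.png",im)
```

```text
(no output)
```

View pics/w2.png

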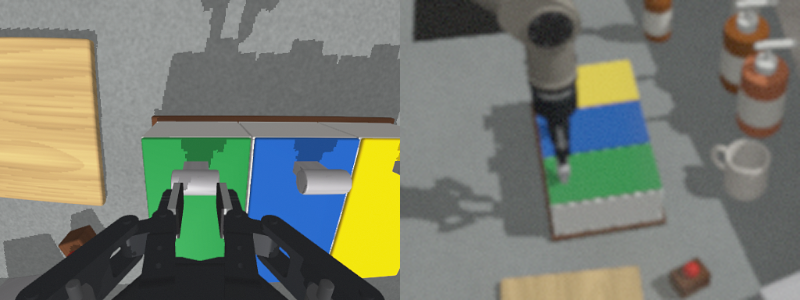

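```bash
python3 -m jog '[{"gripper":0.8,"dx":0,"dy":0,"dz":0,"rx":0,"ry":0,"rz":0},{"gripper":0.8,"dx":0,"dy":0,"dz":0,"rx":0,"ry":0,"rz":0},{"gripper":0.8,"dx":0,"dy":0,"dz":0,"rx":0,"ry":0,"rz":0}]' 40
python3 - <<'E'
from h import *
st()
c=read_camera("wrist");W=cloud(c)
cv2.imwrite("pics/w3.png",cv2.resize(c["pixels"][130:330,120:392],None,fx=2.5,fy=2.5,interpolation=cv2.INTER_CUBIC))
V=W.reshape(-1,3);V=V[np.isfinite(V[:,0])]
m=(V[:,2]>.105)&(V[:,2]<.16)&(abs(V[:,1]-.01)<.05)&(abs(V[:,0]-.444)<.03)
p=V[m];print(len(p),p.min(0),p.max(0))
E
```

```text
t: 3.9
eef_pos: [0.4433, 0.012, 0.1322]
tool_rot: [0.707, -0.018, 0.707, 0.018]
contact_force: [-0.3, 0.3, 0.8]
gripper_width: 0.201
t 3.9 p [0.4433 0.012  0.1322] ax [-0. -0. -1.] jaw [-0.051  0.999 -0.   ] q [-0.4   0.21  0.27  2.18 -0.08  0.76  1.54] w 0.201 F [-0.3  0.3  0.8]
2071 [ 0.43113133 -0.01179586  0.10503448] [0.4550322  0.03354284 0.15999562]
```

View pics/w3.png

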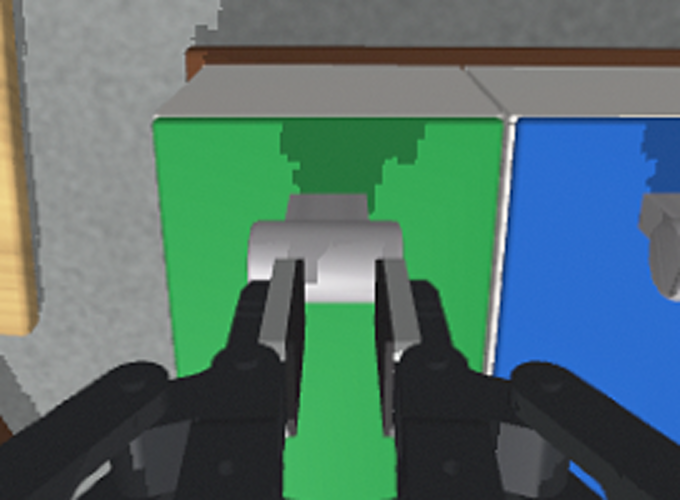

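Run:
```python
from h import *
c=read_camera("wrist");W=cloud(c);print(np.round(c["cam_to_world"],3))
for n,(x,y) in dict(tipL=(285,268),tipL2=(272,320),tipR=(395,268),tipRr=(405,310),barL=(262,255),bar=(345,255),barbot=(345,290),lid=(345,330),knL=(250,320)).items():
    print(n,np.round(W[int(130+y/2.5),int(120+x/2.5)],4))
```

```text
[[-0.052  0.946  0.319  0.361]
 [ 0.999  0.049  0.017  0.008]
 [ 0.     0.319 -0.948  0.291]
 [ 0.     0.     0.     1.   ]]
tipL [ 0.4325 -0.0005  0.1579]
tipL2 [ 0.4325 -0.0018  0.1795]
tipR [0.4316 0.0243 0.1571]
tipRr [0.4322 0.025  0.1742]
barL [ 0.4385 -0.008   0.1406]
bar [0.4375 0.0135 0.1404]
barbot [0.4464 0.0139 0.1424]
lid [0.4885 0.0167 0.0959]
knL [ 0.4371 -0.0065  0.1727]
```

Run:
```python
from h import *
for n in("side","top","wrist"):
    c=read_camera(n);W=cloud(c);V=W.reshape(-1,3);I=c["pixels"].reshape(-1,3).astype(int);k=np.isfinite(V[:,0]);V=V[k];I=I[k]
    m=(V[:,2]>.10)&(V[:,2]<.35)&(abs(V[:,1]-.01)<.06)&(abs(V[:,0]-.444)<.06)
    p=V[m];i=I[m].max(1)
    for z in np.arange(.10,.35,.01):
        k=(p[:,2]>=z)&(p[:,2]<z+.01)
        if k.sum(): print(n,round(z,2),k.sum(),"dark",(i[k]<70).sum(),np.round(p[k].min(0)[:2],3),np.round(p[k].max(0)[:2],3))
```

```text
side 0.1 136 dark 0 [ 0.415 -0.047] [0.503 0.068]
side 0.11 3 dark 0 [ 0.439 -0.008] [ 0.446 -0.004]
side 0.12 8 dark 0 [ 0.436 -0.014] [ 0.45  -0.006]
side 0.13 20 dark 0 [ 0.432 -0.013] [0.454 0.011]
side 0.14 15 dark 0 [ 0.434 -0.012] [0.452 0.004]
side 0.15 9 dark 0 [ 0.432 -0.007] [0.453 0.002]
side 0.16 13 dark 3 [ 0.433 -0.01 ] [0.453 0.   ]
side 0.17 5 dark 4 [ 0.436 -0.013] [ 0.45  -0.008]
side 0.19 2 dark 1 [ 0.435 -0.026] [ 0.447 -0.01 ]
side 0.2 9 dark 5 [ 0.434 -0.034] [0.454 0.023]
side 0.21 13 dark 7 [ 0.433 -0.037] [ 0.46  -0.004]
side 0.22 21 dark 11 [ 0.43  -0.044] [ 0.46 -0.  ]
side 0.23 16 dark 11 [ 0.431 -0.049] [ 0.461 -0.004]
side 0.24 27 dark 9 [ 0.429 -0.049] [ 0.462 -0.003]
side 0.25 32 dark 12 [ 0.426 -0.044] [ 0.462 -0.001]
side 0.26 18 dark 16 [ 0.436 -0.031] [ 0.463 -0.007]
side 0.27 17 dark 15 [ 0.422 -0.03 ] [ 0.474 -0.005]
side 0.28 43 dark 28 [ 0.408 -0.028] [0.478 0.009]
side 0.29 47 dark 45 [ 0.409 -0.029] [0.479 0.005]
side 0.3 50 dark 49 [ 0.409 -0.028] [0.479 0.005]
side 0.31 58 dark 53 [ 0.41  -0.029] [0.479 0.008]
side 0.32 75 dark 43 [ 0.408 
[... 530 characters left out ...]
 0.12 67 dark 0 [ 0.433 -0.011] [0.435 0.028]
wrist 0.13 849 dark 0 [ 0.432 -0.012] [0.454 0.028]
wrist 0.14 639 dark 1 [ 0.436 -0.011] [0.451 0.027]
wrist 0.15 292 dark 179 [ 0.431 -0.01 ] [0.455 0.034]
wrist 0.16 527 dark 335 [ 0.431 -0.01 ] [0.454 0.034]
wrist 0.17 618 dark 399 [ 0.431 -0.01 ] [0.455 0.034]
wrist 0.18 785 dark 406 [ 0.429 -0.014] [0.455 0.039]
wrist 0.19 1776 dark 1718 [ 0.427 -0.03 ] [0.454 0.054]
wrist 0.2 4958 dark 4390 [ 0.427 -0.035] [0.458 0.058]
wrist 0.21 4012 dark 3945 [ 0.424 -0.042] [0.458 0.064]
wrist 0.22 7588 dark 7521 [ 0.424 -0.048] [0.459 0.07 ]
wrist 0.23 9417 dark 8936 [ 0.424 -0.05 ] [0.448 0.07 ]
wrist 0.24 4318 dark 4314 [ 0.421 -0.05 ] [0.439 0.07 ]
```

```bash
python3 -m jog '[{"gripper":0.25,"dx":0,"dy":-0.002,"dz":0,"rx":0,"ry":0,"rz":0},{"gripper":0.25,"dx":0,"dy":-0.002,"dz":0,"rx":0,"ry":0,"rz":0},{"gripper":0.25,"dx":0,"dy":-0.002,"dz":0,"rx":0,"ry":0,"rz":0},{"gripper":0.25,"dx":0,"dy":-0.002,"dz":0,"rx":0,"ry":0,"rz":0},{"gripper":0.25,"dx":0,"dy":-0.002,"dz":-0.02,"rx":0,"ry":0,"rz":0},{"gripper":0.25,"dx":0,"dy":-0.002,"dz":-0.034,"rx":0,"ry":0,"rz":0},{"gripper":0.25,"dx":0,"dy":-0.002,"dz":-0.034,"rx":0,"ry":0,"rz":0}]' 40
python3 - <<'E'
from h import *
st()
c=read_camera("wrist");W=cloud(c);save(c,"w4")
V=W.reshape(-1,3);k=np.isfinite(V[:,0]);p=V[k]
p=p[(abs(p[:,1]-.01)<.045)&(p[:,0]<.437)&(p[:,0]>.426)&(p[:,2]<.2)&(p[:,2]>.1)]
for z in np.arange(.1,.2,.01):
    k=(p[:,2]>=z)&(p[:,2]<z+.01)
    if k.sum(): print(round(z,2),k.sum(),np.round(np.unique(np.round(p[k][:,1],2)),3))
E
```

```text
t: 4.85
eef_pos: [0.442, 0.0099, 0.0969]
tool_rot: [0.706, -0.018, 0.708, 0.018]
contact_force: [-1.3, 0.2, -0.5]
gripper_width: 0.751
t 4.85 p [0.442  0.0099 0.0969] ax [-0.003 -0.001 -1.   ] jaw [-0.051  0.999 -0.001] q [-0.39  0.27  0.26  2.21 -0.11  0.68  1.57] w 0.751 F [-1.3  0.2 -0.5]
0.1 2 [0.02]
0.11 3 [0.02 0.04]
0.12 376 [-0.03 -0.02 -0.01 -0.    0.01  0.02  0.03  0.04  0.05]
0.13 1585 [-0.03 -0.02 -0.01 -0.    0.01  0.02  0.03  0.04  0.05]
0.14 601 [-0.03 -0.02 -0.01  0.    0.01  0.02  0.03  0.04  0.05]
0.15 661 [-0.03 -0.02  0.04  0.05]
0.16 864 [-0.03 -0.02  0.04  0.05]
0.17 1035 [-0.03 -0.02  0.04  0.05]
0.18 1278 [-0.03 -0.02 -0.01 -0.    0.01  0.02  0.03  0.04  0.05]
0.19 3538 [-0.02 -0.01 -0.    0.01  0.02  0.03  0.04]
```

```bash
python3 -m jog '[{"gripper":0.25,"dx":0.001,"dy":0,"dz":-0.003,"rx":0,"ry":0,"rz":0},{"gripper":0.7,"dx":0.001,"dy":0,"dz":-0.003,"rx":0,"ry":0,"rz":0},{"gripper":0.7,"dx":0.001,"dy":0,"dz":-0.003,"rx":0,"ry":0,"rz":0},{"gripper":0.7,"dx":0.001,"dy":0,"dz":-0.003,"rx":0,"ry":0,"rz":0},{"gripper":0.7,"dx":0.001,"dy":0,"dz":-0.003,"rx":0,"ry":0,"rz":0},{"gripper":0.7,"dx":0.001,"dy":0,"dz":-0.003,"rx":0,"ry":0,"rz":0}]' 40; python3 -c "
from h import *
st()"
```

```text
t: 5.5
eef_pos: [0.4449, 0.0085, 0.0962]
tool_rot: [0.707, -0.018, 0.706, 0.017]
contact_force: [-1.1, -5.0, 6.6]
gripper_width: 0.458
t 5.5 p [0.4449 0.0085 0.0962] ax [ 0.001 -0.001 -1.   ] jaw [-0.05   0.999 -0.001] q [-0.38  0.27  0.26  2.21 -0.11  0.67  1.57] w 0.458 F [-1.1 -5.   6.6]
```

```bash
python3 -m jog '[{"gripper":0.7,"dx":0.004,"dy":0,"dz":0.014,"rx":0,"ry":0,"rz":0},{"gripper":0.7,"dx":0.01,"dy":0,"dz":0.028,"rx":0,"ry":0,"rz":0},{"gripper":0.7,"dx":0.016,"dy":0.001,"dz":0.042,"rx":0,"ry":0,"rz":0},{"gripper":0.7,"dx":0.024,"dy":0.001,"dz":0.054,"rx":0,"ry":0,"rz":0},{"gripper":0.7,"dx":0.033,"dy":0.0015,"dz":0.067,"rx":0,"ry":0,"rz":0},{"gripper":0.7,"dx":0.043,"dy":0.002,"dz":0.078,"rx":0,"ry":0,"rz":0},{"gripper":0.7,"dx":0.065,"dy":0.003,"dz":0.097,"rx":0,"ry":0,"rz":0},{"gripper":0.7,"dx":0.091,"dy":0.005,"dz":0.113,"rx":0,"ry":0,"rz":0},{"gripper":0.7,"dx":0.118,"dy":0.006,"dz":0.123,"rx":0,"ry":0,"rz":0},{"gripper":0.7,"dx":0.118,"dy":0.006,"dz":0.123,"rx":0,"ry":0,"rz":0}]'; python3 -c "
from h import *
st()
c=read_camera('side');cv2.imwrite('pics/s2.png',cv2.resize(c['pixels'][80:260,110:370],None,fx=2,fy=2,interpolation=cv2.INTER_CUBIC))"
```

```text
t: 6.5
eef_pos: [0.5648, 0.0145, 0.2198]
tool_rot: [0.708, -0.018, 0.706, 0.017]
contact_force: [-3.1, -4.4, 7.7]
gripper_width: 0.459
t 6.5 p [0.5648 0.0145 0.2198] ax [ 0.002 -0.002 -1.   ] jaw [-0.05   0.999 -0.002] q [-0.38  0.29  0.29  1.83 -0.1   1.03  1.58] w 0.459 F [-3.1 -4.4  7.7]
```

View pics/s2.png

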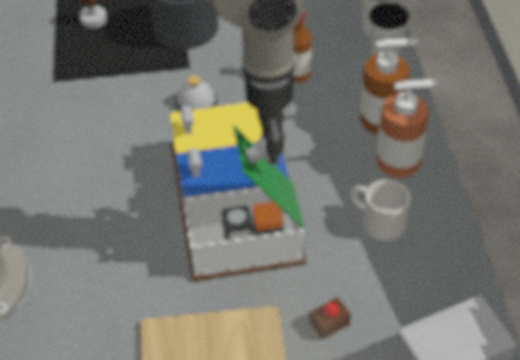

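```bash
python3 -m jog '[{"gripper":0.7,"dx":0.03,"dy":0.001,"dz":0.006,"rx":0,"ry":0,"rz":0},{"gripper":0.7,"dx":0.059,"dy":0.003,"dz":0.007,"rx":0,"ry":0,"rz":0},{"gripper":0.7,"dx":0.089,"dy":0.004,"dz":0.002,"rx":0,"ry":0,"rz":0},{"gripper":0.7,"dx":0.104,"dy":0.005,"dz":-0.003,"rx":0,"ry":0,"rz":0},{"gripper":0.7,"dx":0.117,"dy":0.006,"dz":-0.008,"rx":0,"ry":0,"rz":0},{"gripper":0.7,"dx":0.128,"dy":0.006,"dz":-0.014,"rx":0,"ry":0,"rz":0},{"gripper":0.7,"dx":0.128,"dy":0.006,"dz":-0.014,"rx":0,"ry":0,"rz":0},{"gripper":0.2,"dx":0.128,"dy":0.006,"dz":-0.014,"rx":0,"ry":0,"rz":0},{"gripper":0.2,"dx":0.128,"dy":0.006,"dz":-0.014,"rx":0,"ry":0,"rz":0},{"gripper":0.2,"dx":0.128,"dy":0.006,"dz":-0.014,"rx":0,"ry":0,"rz":0}]'; python3 -c "
from h import *
st()"
```

```text
t: 7.55
eef_pos: [0.6898, 0.0225, 0.2041]
tool_rot: [0.707, -0.018, 0.707, 0.018]
contact_force: [0.3, -0.0, 0.1]
gripper_width: 0.804
t 7.55 p [0.6898 0.0225 0.2041] ax [-0.001  0.    -1.   ] jaw [-0.051  0.999  0.   ] q [-0.32  0.52  0.29  1.54 -0.16  1.11  1.63] w 0.804 F [ 0.3 -0.   0.1]
```

```bash
python3 -m jog '[{"gripper":0.2,"dx":0,"dy":0,"dz":0.05,"rx":0,"ry":0,"rz":0},{"gripper":0.2,"dx":0,"dy":0,"dz":0.1,"rx":0,"ry":0,"rz":0},{"gripper":0.2,"dx":-0.05,"dy":0,"dz":0.1,"rx":0,"ry":0,"rz":0},{"gripper":0.2,"dx":-0.2,"dy":-0.012,"dz":0.1,"rx":0,"ry":0,"rz":0},{"gripper":0.2,"dx":-0.2,"dy":-0.012,"dz":0.1,"rx":0,"ry":0,"rz":0},{"gripper":0.2,"dx":-0.2,"dy":-0.012,"dz":0.1,"rx":0,"ry":0,"rz":0},{"gripper":0.2,"dx":-0.2,"dy":-0.012,"dz":0.1,"rx":0,"ry":0,"rz":0}]'
python3 - <<'E'
from h import *
st()
c=read_camera("wrist");W=cloud(c);save(c,"w5")
for l in["tin_a_mid"]:
    for d in cut_out("wrist",l):
        p=W[d["mask"]];p=p[np.isfinite(p[:,0])];q=p[p[:,2]>.08]
        print(l,round(d["conf"],2),np.round(d["box"]),np.round(np.nanmedian(p,0),3), cv2.minAreaRect(q[:,:2].astype(np.float32)) if len(q)>5 else 0)
S=read_camera("side");W=cloud(S);V=W.reshape(-1,3);I=S["pixels"].reshape(-1,3).astype(int)
g=(I[:,1]>I[:,2]+30)&(I[:,1]>I[:,0]+20)&(V[:,0]>.45)&(V[:,0]<.8)&(abs(V[:,1])<.12)
p=V[g];print(len(p),p.min(0),p.max(0))
A=np.polyfit(p[:,2],p[:,0],1);print("slope dx/dz",A)
E
```

```text
t: 8.25
eef_pos: [0.4834, 0.009, 0.3033]
tool_rot: [0.705, -0.017, 0.709, 0.018]
contact_force: [0.4, 0.1, -0.3]
gripper_width: 0.806
t 8.25 p [0.4834 0.009  0.3033] ax [-0.005  0.001 -1.   ] jaw [-0.051  0.999  0.002] q [-0.43  0.07  0.3   1.89 -0.02  1.18  1.5 ] w 0.806 F [ 0.4  0.1 -0.3]
tin_a_mid 0.63 [257. 212.  34.  38.] [0.554 0.014 0.088] ((0.5576645731925964, 0.01443619653582573), (0.049333103001117706, 0.04967061057686806), 1.6877024173736572)
tin_a_mid 0.41 [256. 291.  99.  91.] [0.628 0.018 0.179] ((0.556376039981842, 0.015925351530313492), (0.16884297132492065, 0.10862397402524948), 1.4785492420196533)
507 [ 0.61118037 -0.04134167  0.1098261 ] [0.66570508 0.07671595 0.28841776]
slope dx/dz [0.21560665 0.58914553]
```

View pics/w5.png

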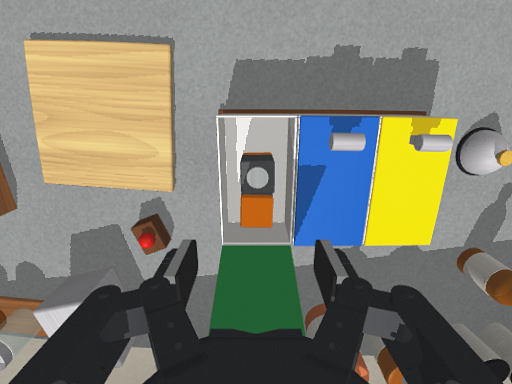

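Run:
```python
from h import *
for n in("wrist","top","side"):
    c=read_camera(n);V=cloud(c).reshape(-1,3)
    m=(V[:,2]>.082)&(V[:,2]<.095)&(abs(V[:,1]-.0135)<.035)&(abs(V[:,0]-.51)<.09)
    p=V[m].astype(np.float32);print(n,m.sum(),cv2.minAreaRect(p[:,:2]),p.mean(0))
```

```text
Traceback (most recent call last):
cv2.error: OpenCV(4.12.0) /io/opencv/modules/imgproc/src/convhull.cpp:143: error: (-215:Assertion failed) total >= 0 && (depth == CV_32F || depth == CV_32S) in function 'convexHull'
```

Run:
```python
from h import *
for n in("wrist","top","side"):
    c=read_camera(n);V=cloud(c).reshape(-1,3)
    m=(V[:,2]>.080)&(V[:,2]<.097)&(abs(V[:,1]-.0135)<.035)&(abs(V[:,0]-.51)<.085)
    p=V[m][:,:2].astype(np.float32).copy();print(n,m.sum(),cv2.minAreaRect(p),np.round(V[m].mean(0),4),p.min(0),p.max(0))
    x=np.sort(p[:,0]);i=np.argsort(np.diff(x))[-3:];print(x[i],np.diff(x)[i])
```

```text
wrist 2151 ((0.5290982127189636, 0.014113200828433037), (0.1058221384882927, 0.04924381151795387), 2.0427839756011963) [0.5264 0.0135 0.0877] [ 0.4756028  -0.01226297] [0.5821815  0.03960374]
[0.5322473  0.52595395 0.5277854 ] [0.00032985 0.00110334 0.00446188]<stdin>:5: RuntimeWarning: Mean of empty slice.
  ret = um.true_divide(
Traceback (most recent call last):
ValueError: zero-size array to reduction operation minimum which has no identity
```

```bash
python3 -m jog '[{"gripper":0.27,"dx":0.074,"dy":0.006,"dz":-0.1,"rx":0,"ry":0,"rz":0},{"gripper":0.27,"dx":0.074,"dy":0.006,"dz":-0.1,"rx":0,"ry":0,"rz":0},{"gripper":0.27,"dx":0.074,"dy":0.006,"dz":-0.16,"rx":0,"ry":0,"rz":0},{"gripper":0.27,"dx":0.074,"dy":0.006,"dz":-0.2,"rx":0,"ry":0,"rz":0},{"gripper":0.27,"dx":0.074,"dy":0.006,"dz":-0.2,"rx":0,"ry":0,"rz":0},{"gripper":0.27,"dx":0.074,"dy":0.006,"dz":-0.2,"rx":0,"ry":0,"rz":0}]' 60
python3 - <<'E'
from h import *
st();delta([.557,.0155,.034],92.7)
c=read_camera("wrist");W=cloud(c);save(c,"w6")
V=W.reshape(-1,3)
m=(V[:,2]>.080)&(V[:,2]<.097)&(abs(V[:,1]-.0135)<.029)&(abs(V[:,0]-.51)<.085)
p=V[m][:,:2].astype(np.float32).copy();print(m.sum(),cv2.minAreaRect(p),p.min(0),p.max(0))
E
```

```text
t: 9.15
eef_pos: [0.5626, 0.0159, 0.1001]
tool_rot: [0.704, -0.019, 0.709, 0.017]
contact_force: [-0.5, -0.6, 0.1]
gripper_width: 0.731
t 9.15 p [0.5626 0.0159 0.1001] ax [-0.007 -0.002 -1.   ] jaw [-0.051  0.999 -0.002] q [-0.35  0.44  0.27  1.94 -0.16  0.79  1.63] w 0.731 F [-0.5 -0.6  0.1]
d [-0.0056 -0.0004 -0.0661]
rv [ 0.1 -0.4 -0.2]
rv [  0.7   0.2 179.8]
10547 ((0.5295916795730591, 0.01368720643222332), (0.10695278644561768, 0.051278140395879745), 2.0648787021636963) [ 0.47555736 -0.01366619] [0.5827946  0.03954032]
```

View pics/w6.png

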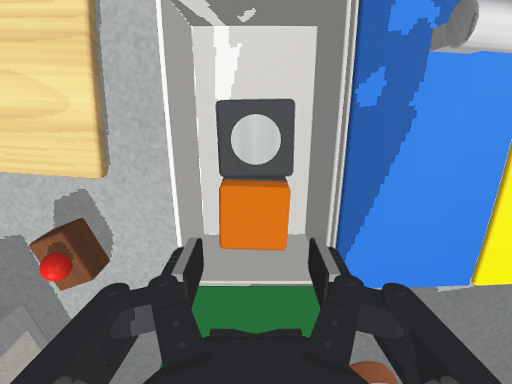

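```bash
python3 -m jog '[{"gripper":0.27,"dx":-0.005,"dy":-0.001,"dz":0,"rx":0,"ry":0,"rz":0},{"gripper":0.27,"dx":-0.005,"dy":-0.001,"dz":-0.03,"rx":0,"ry":0,"rz":0},{"gripper":0.27,"dx":-0.005,"dy":-0.001,"dz":-0.05,"rx":0,"ry":0,"rz":0},{"gripper":0.27,"dx":-0.005,"dy":-0.001,"dz":-0.066,"rx":0,"ry":0,"rz":0},{"gripper":0.27,"dx":-0.005,"dy":-0.001,"dz":-0.066,"rx":0,"ry":0,"rz":0},{"gripper":0.6,"dx":-0.005,"dy":-0.001,"dz":-0.066,"rx":0,"ry":0,"rz":0},{"gripper":0.6,"dx":-0.005,"dy":-0.001,"dz":-0.066,"rx":0,"ry":0,"rz":0},{"gripper":0.6,"dx":-0.005,"dy":-0.001,"dz":-0.066,"rx":0,"ry":0,"rz":0},{"gripper":0.6,"dx":-0.005,"dy":-0.001,"dz":-0.066,"rx":0,"ry":0,"rz":0}]' 60; python3 -c "
from h import *
st()"
```

```text
t: 10.1
eef_pos: [0.5609, 0.0151, 0.0402]
tool_rot: [0.708, -0.018, 0.706, 0.018]
contact_force: [-1.0, -0.5, 8.0]
gripper_width: 0.575
t 10.1 p [0.5609 0.0151 0.0402] ax [ 0.003  0.001 -1.   ] jaw [-0.051  0.999  0.   ] q [-0.33  0.53  0.24  1.98 -0.2   0.65  1.67] w 0.575 F [-1.  -0.5  8. ]
```

```bash
python3 -m jog '[{"gripper":0.6,"dx":0,"dy":0,"dz":0.01,"rx":0,"ry":0,"rz":0},{"gripper":0.6,"dx":0,"dy":0,"dz":0.03,"rx":0,"ry":0,"rz":0},{"gripper":0.6,"dx":0,"dy":0,"dz":0.06,"rx":0,"ry":0,"rz":0},{"gripper":0.6,"dx":0,"dy":0,"dz":0.1,"rx":0,"ry":0,"rz":0},{"gripper":0.6,"dx":0,"dy":0,"dz":0.14,"rx":0,"ry":0,"rz":0},{"gripper":0.6,"dx":-0.01,"dy":-0.04,"dz":0.16,"rx":0,"ry":0,"rz":0},{"gripper":0.6,"dx":-0.02,"dy":-0.08,"dz":0.16,"rx":0,"ry":0,"rz":0},{"gripper":0.6,"dx":-0.03,"dy":-0.12,"dz":0.16,"rx":0,"ry":0,"rz":0},{"gripper":0.6,"dx":-0.03,"dy":-0.12,"dz":0.16,"rx":0,"ry":0,"rz":0}]' 60; python3 -c "
from h import *
st();delta([.50,-.325,.08],88.8);st()
c=read_camera('wrist');save(c,'w7');W=cloud(c);V=W.reshape(-1,3);I=c['pixels'].reshape(-1,3).astype(int)
m=(I[:,2]>I[:,0]+90)&(I[:,1]>60)&(V[:,2]>.12);p=V[m];print(m.sum(),np.nanmean(p,0),np.nanmax(p,0),np.nanmin(p,0))"
```

```text
t: 11.0
eef_pos: [0.527, -0.112, 0.1996]
tool_rot: [0.707, -0.016, 0.707, 0.014]
contact_force: [0.1, -0.3, -1.4]
gripper_width: 0.576
t 11.0 p [ 0.527  -0.112   0.1996] ax [ 0.    -0.003 -1.   ] jaw [-0.041  0.999 -0.003] q [-0.21  0.28  0.37  1.92 -0.12  0.97  1.82] w 0.576 F [ 0.1 -0.3 -1.4]
d [-0.027  -0.213  -0.1196]
rv [ 0.1  0.  -3.6]
rv [ -0.    0.2 176.4]
t 11.0 p [ 0.527  -0.112   0.1996] ax [ 0.    -0.003 -1.   ] jaw [-0.041  0.999 -0.003] q [-0.21  0.28  0.37  1.92 -0.12  0.97  1.82] w 0.576 F [ 0.1 -0.3 -1.4]
9137 [ 0.51920503 -0.11199343  0.24611286] [ 0.54987309 -0.0868488   0.24922015] [ 0.49888301 -0.13707198  0.23050503]
```

View pics/w7.png

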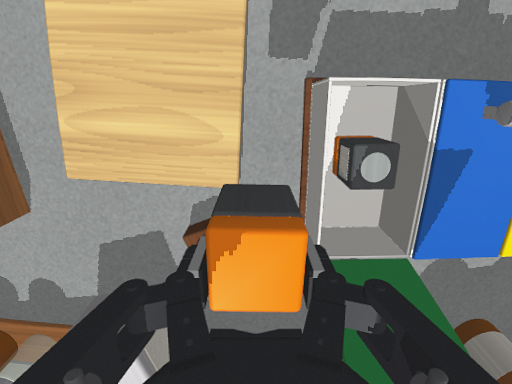

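```bash
python3 -m jog '[{"gripper":0.6,"dx":-0.005,"dy":-0.04,"dz":-0.02,"rx":0,"ry":0,"rz":-4},{"gripper":0.6,"dx":-0.01,"dy":-0.08,"dz":-0.04,"rx":0,"ry":0,"rz":-4},{"gripper":0.6,"dx":-0.015,"dy":-0.12,"dz":-0.06,"rx":0,"ry":0,"rz":-4},{"gripper":0.6,"dx":-0.02,"dy":-0.16,"dz":-0.08,"rx":0,"ry":0,"rz":-4},{"gripper":0.6,"dx":-0.024,"dy":-0.2,"dz":-0.1,"rx":0,"ry":0,"rz":-4},{"gripper":0.6,"dx":-0.024,"dy":-0.213,"dz":-0.12,"rx":0,"ry":0,"rz":-4},{"gripper":0.6,"dx":-0.024,"dy":-0.213,"dz":-0.135,"rx":0,"ry":0,"rz":-4},{"gripper":0.6,"dx":-0.024,"dy":-0.213,"dz":-0.145,"rx":0,"ry":0,"rz":-4},{"gripper":0.6,"dx":-0.024,"dy":-0.213,"dz":-0.145,"rx":0,"ry":0,"rz":-4}]' 60; python3 -c "
from h import *
st()"
```

```text
t: 11.95
eef_pos: [0.5054, -0.3151, 0.052]
tool_rot: [0.706, 0.007, 0.708, -0.005]
contact_force: [-0.3, 0.3, -2.0]
gripper_width: 0.578
t 11.95 p [ 0.5054 -0.3151  0.052 ] ax [-0.002  0.002 -1.   ] jaw [0.016 1.    0.002] q [ 0.19  0.57  0.35  1.89 -0.28  0.73  2.26] w 0.578 F [-0.3  0.3 -2. ]
```

```bash
python3 -m jog '[{"gripper":0.6,"dx":0,"dy":0,"dz":-0.004,"rx":0,"ry":0,"rz":0},{"gripper":0.6,"dx":0,"dy":0,"dz":-0.008,"rx":0,"ry":0,"rz":0},{"gripper":0.6,"dx":0,"dy":0,"dz":-0.01,"rx":0,"ry":0,"rz":0},{"gripper":0.6,"dx":0,"dy":0,"dz":-0.01,"rx":0,"ry":0,"rz":0}]' 60; python3 -c "
from h import *
st()"
```

```text
t: 12.35
eef_pos: [0.5056, -0.3177, 0.0434]
tool_rot: [0.707, 0.007, 0.707, -0.007]
contact_force: [-0.7, -0.1, -1.2]
gripper_width: 0.577
t 12.35 p [ 0.5056 -0.3177  0.0434] ax [ 0. -0. -1.] jaw [ 0.019  1.    -0.   ] q [ 0.2   0.58  0.35  1.9  -0.29  0.71  2.27] w 0.577 F [-0.7 -0.1 -1.2]
```

```bash
python3 -m jog '[{"gripper":0.6,"dx":0,"dy":0,"dz":-0.002,"rx":0,"ry":0,"rz":0},{"gripper":0.6,"dx":0,"dy":0,"dz":-0.003,"rx":0,"ry":0,"rz":0},{"gripper":0.6,"dx":0,"dy":0,"dz":-0.003,"rx":0,"ry":0,"rz":0},{"gripper":0.3,"dx":0,"dy":0,"dz":-0.002,"rx":0,"ry":0,"rz":0},{"gripper":0.25,"dx":0,"dy":0,"dz":-0.002,"rx":0,"ry":0,"rz":0},{"gripper":0.25,"dx":0,"dy":0,"dz":-0.002,"rx":0,"ry":0,"rz":0},{"gripper":0.25,"dx":0,"dy":0,"dz":0.04,"rx":0,"ry":0,"rz":0},{"gripper":0.25,"dx":0,"dy":0,"dz":0.08,"rx":0,"ry":0,"rz":0},{"gripper":0.25,"dx":0,"dy":0,"dz":0.13,"rx":0,"ry":0,"rz":0},{"gripper":0.25,"dx":0,"dy":0,"dz":0.17,"rx":0,"ry":0,"rz":0}]' 60; python3 -c "
from h import *
st();delta([.501,.0127,.2],92.7)
c=read_camera('side');W=cloud(c);V=W.reshape(-1,3)
m=(V[:,2]>.085)&(V[:,2]<.1)&(abs(V[:,0]-.5)<.06)&(abs(V[:,1]+.32)<.06);p=V[m];print(m.sum(),p.mean(0),p.min(0),p.max(0))"
```

```text
t: 13.35
eef_pos: [0.5055, -0.3183, 0.2156]
tool_rot: [0.707, 0.007, 0.707, -0.007]
contact_force: [1.2, -0.6, 0.1]
gripper_width: 0.748
t 13.35 p [ 0.5055 -0.3183  0.2156] ax [ 0.001 -0.001 -1.   ] jaw [ 0.019  1.    -0.001] q [ 0.12  0.37  0.44  1.77 -0.18  1.04  2.17] w 0.748 F [ 1.2 -0.6  0.1]
d [-0.0045  0.331  -0.0156]
rv [0.  0.1 3.8]
rv [ 1.000e-01 -1.000e-01 -1.762e+02]
219 [ 0.50397235 -0.31824167  0.0919688 ] [ 0.4803837  -0.343763    0.08535148] [ 0.52805012 -0.29001198  0.09867511]
```

```bash
J=1; python3 -m jog '[{"gripper":0.25,"dx":0,"dy":0.05,"dz":0.05,"rx":0,"ry":0,"rz":-45},{"gripper":0.25,"dx":0,"dy":0.05,"dz":0.1,"rx":0,"ry":0,"rz":-90},{"gripper":0.25,"dx":0,"dy":0.05,"dz":0.1,"rx":0,"ry":0,"rz":-90},{"gripper":0.25,"dx":0,"dy":0.05,"dz":0.1,"rx":0,"ry":0,"rz":-90},{"gripper":0.25,"dx":0,"dy":0.05,"dz":0.1,"rx":0,"ry":0,"rz":-90},{"gripper":0.25,"dx":0,"dy":0.05,"dz":0.1,"rx":0,"ry":0,"rz":-90},{"gripper":0.25,"dx":0,"dy":0.05,"dz":0.1,"rx":0,"ry":0,"rz":-90},{"gripper":0.25,"dx":0,"dy":0.05,"dz":0.1,"rx":0,"ry":0,"rz":-90},{"gripper":0.25,"dx":0,"dy":0.05,"dz":0.1,"rx":0,"ry":0,"rz":-90},{"gripper":0.25,"dx":0,"dy":0.05,"dz":0.1,"rx":0,"ry":0,"rz":-90}]' >/dev/null; python3 -c "from h import *;st()";  python3 -m jog '[{"gripper":0.25,"dx":0,"dy":0,"dz":0,"rx":-30,"ry":0,"rz":0},{"gripper":0.25,"dx":0,"dy":0,"dz":0,"rx":-30,"ry":0,"rz":0},{"gripper":0.25,"dx":0,"dy":0,"dz":0,"rx":-30,"ry":0,"rz":0},{"gripper":0.25,"dx":0,"dy":0,"dz":0,"rx":-30,"ry":0,"rz":0},{"gripper":0.25,"dx":0,"dy":0,"dz":0,"rx":-60,"ry":0,"rz":0},{"gripper":0.25,"dx":0,"dy":0,"dz":0,"rx":-60,"ry":0,"rz":0},{"gripper":0.25,"dx":0,"dy":0,"dz":0,"rx":-60,"ry":0,"rz":0},{"gripper":0.25,"dx":0,"dy":0,"dz":0,"rx":-60,"ry":0,"rz":0}]' > /dev/null;  python3 -c "from h import *;st()"
```

```text
t 14.4 p [ 0.5052 -0.2679  0.3127] ax [-0.001  0.    -1.   ] jaw [ 0.999  0.047 -0.001] q [-0.2   0.26  0.72  1.72 -0.18  1.23  0.61] w 0.748 F [ 0.2 -0.5 -0.4]
t 15.2 p [ 0.5061 -0.2653  0.3117] ax [ 0.004 -0.868 -0.496] jaw [ 0.998  0.032 -0.048] q [-0.84  0.38  0.81  2.07  0.91  1.1  -0.55] w 0.752 F [0.5 0.5 0.7]
```

```bash
python3 -m jog '[{"gripper":0.25,"dx":0,"dy":0,"dz":0,"rx":-25,"ry":0,"rz":0},{"gripper":0.25,"dx":0,"dy":0,"dz":0,"rx":-25,"ry":0,"rz":0},{"gripper":0.25,"dx":0,"dy":0,"dz":0,"rx":-25,"ry":0,"rz":0},{"gripper":0.25,"dx":0,"dy":0,"dz":0,"rx":-25,"ry":0,"rz":0}]' > /dev/null;  python3 -c "
from h import *;st()
c=read_camera('wrist');print(np.round(c['cam_to_world'],3)); p,r=tool(); M=np.array(c['cam_to_world']);print('tcp in cam',np.round(M[:3,:3].T@(p-M[:3,3]),4))";  python3 -m jog '[{"gripper":0.25,"dx":0,"dy":0,"dz":0,"rx":40,"ry":0,"rz":0},{"gripper":0.25,"dx":0,"dy":0,"dz":0,"rx":40,"ry":0,"rz":0},{"gripper":0.25,"dx":0,"dy":0,"dz":0,"rx":40,"ry":0,"rz":0},{"gripper":0.25,"dx":0,"dy":0,"dz":0,"rx":40,"ry":0,"rz":0},{"gripper":0.25,"dx":0,"dy":0,"dz":0,"rx":85,"ry":0,"rz":0},{"gripper":0.25,"dx":0,"dy":0,"dz":0,"rx":85,"ry":0,"rz":0},{"gripper":0.25,"dx":0,"dy":0,"dz":0,"rx":85,"ry":0,"rz":0},{"gripper":0.25,"dx":0,"dy":0,"dz":0,"rx":85,"ry":0,"rz":0},{"gripper":0.25,"dx":0,"dy":0,"dz":0,"rx":85,"ry":0,"rz":0},{"gripper":0.25,"dx":0,"dy":0,"dz":0,"rx":85,"ry":0,"rz":0}]' > /dev/null;  python3 -c "from h import *;st()"; python3 -m jog '[{"gripper":0.25,"dx":0,"dy":0,"dz":0,"rx":30,"ry":0,"rz":0},{"gripper":0.25,"dx":0,"dy":0,"dz":0,"rx":30,"ry":0,"rz":0},{"gripper":0.25,"dx":0,"dy":0,"dz":0,"rx":30,"ry":0,"rz":0},{"gripper":0.25,"dx":0,"dy":0,"dz":0,"rx":30,"ry":0,"rz":0},{"gripper":0.25,"dx":0,"dy":0,"dz":0,"rx":60,"ry":0,"rz":0},{"gripper":0.25,"dx":0,"dy":0,"dz":0,"rx":60,"ry":0,"rz":0},{"gripper":0.25,"dx":0,"dy":0,"dz":0,"rx":60,"ry":0,"rz":0},{"gripper":0.25,"dx":0,"dy":0,"dz":0,"rx":60,"ry":0,"rz":0}]' > /dev/null;  python3 -c "from h import *;st()"
```

```text
t 15.6 p [ 0.506  -0.2655  0.3093] ax [ 0.004 -0.997 -0.079] jaw [ 0.998  0.009 -0.065] q [-0.9   0.73  0.83  2.14  1.08  1.16 -0.9 ] w 0.749 F [-0.1  0.4  0.3]
[[ 0.998  0.061  0.025  0.5  ]
 [ 0.01   0.244 -0.97  -0.099]
 [-0.065  0.968  0.243  0.239]
 [ 0.     0.     0.     1.   ]]
tcp in cam [-0.0008  0.0296  0.1804]
t 16.65 p [ 0.5055 -0.2701  0.3194] ax [ 0.015  0.007 -1.   ] jaw [0.998 0.053 0.015] q [-0.21  0.26  0.74  1.71 -0.2   1.23  0.63] w 0.754 F [-1.2  0.4 -0.5]
t 17.45 p [ 0.5043 -0.271   0.3155] ax [ 0.008  0.865 -0.502] jaw [0.998 0.021 0.052] q [ 0.66  0.68  0.18  1.39 -0.78  1.91  0.96] w 0.751 F [ 0.7  0.2 -0.9]
```

```bash
python3 -m jog '[{"gripper":0.27,"dx":0,"dy":0,"dz":0,"rx":-30,"ry":0,"rz":0},{"gripper":0.27,"dx":0,"dy":0,"dz":0,"rx":-30,"ry":0,"rz":0},{"gripper":0.27,"dx":0,"dy":0,"dz":0,"rx":-30,"ry":0,"rz":0},{"gripper":0.27,"dx":0,"dy":0,"dz":0,"rx":-30,"ry":0,"rz":0},{"gripper":0.27,"dx":0,"dy":0,"dz":0,"rx":-60,"ry":0,"rz":0},{"gripper":0.27,"dx":0,"dy":0,"dz":0,"rx":-60,"ry":0,"rz":0},{"gripper":0.27,"dx":0,"dy":0,"dz":0,"rx":-60,"ry":0,"rz":0},{"gripper":0.27,"dx":0,"dy":0,"dz":0,"rx":-60,"ry":0,"rz":0}]' >/dev/null; python3 -m jog '[{"gripper":0.27,"dx":0,"dy":0.05,"dz":0,"rx":0,"ry":0,"rz":45},{"gripper":0.27,"dx":0,"dy":0.1,"dz":0,"rx":0,"ry":0,"rz":45},{"gripper":0.27,"dx":0,"dy":0.15,"dz":0,"rx":0,"ry":0,"rz":45},{"gripper":0.27,"dx":0,"dy":0.2,"dz":0,"rx":0,"ry":0,"rz":45},{"gripper":0.27,"dx":0,"dy":0.25,"dz":0,"rx":0,"ry":0,"rz":45},{"gripper":0.27,"dx":-0.004,"dy":0.28,"dz":0,"rx":0,"ry":0,"rz":90},{"gripper":0.27,"dx":-0.004,"dy":0.28,"dz":0,"rx":0,"ry":0,"rz":90},{"gripper":0.27,"dx":-0.004,"dy":0.28,"dz":0,"rx":0,"ry":0,"rz":90},{"gripper":0.27,"dx":-0.004,"dy":0.28,"dz":0,"rx":0,"ry":0,"rz":90},{"gripper":0.27,"dx":-0.004,"dy":0.28,"dz":0,"rx":0,"ry":0,"rz":90}]' >/dev/null; python3 -c "
from h import *
st();delta([.501,.0127,.1],92.7)
c=read_camera('wrist');W=cloud(c)
V=W.reshape(-1,3)
m=(V[:,2]>.080)&(V[:,2]<.097)&(abs(V[:,1]-.0135)<.035)&(abs(V[:,0]-.51)<.085)
p=V[m][:,:2].astype(np.float32).copy();print(m.sum(),cv2.minAreaRect(p),p.min(0),p.max(0))"
```

```text
t 19.25 p [0.5015 0.0106 0.3181] ax [ 0.01   0.002 -1.   ] jaw [0.012 1.    0.002] q [-0.12  0.1  -0.03  1.83  0.    1.21  1.41] w 0.729 F [ 0.2 -0.7 -0. ]
d [-0.0005  0.0021 -0.2181]
rv [-0.1  0.6  3.4]
rv [   0.9    0.2 -176.6]
1109 ((0.5017704367637634, 0.01298283040523529), (0.050166454166173935, 0.05012901499867439), 3.9810760021209717) [ 0.47572342 -0.01304378] [0.527319   0.03916429]
```

Tin at (0.5017, 0.013), upside down. Descend and grip.

```bash
python3 -m jog '[{"gripper":0.27,"dx":0,"dy":0.0024,"dz":-0.05,"rx":0,"ry":0.5,"rz":3.5},{"gripper":0.27,"dx":0,"dy":0.0024,"dz":-0.1,"rx":0,"ry":0.5,"rz":3.5},{"gripper":0.27,"dx":0,"dy":0.0024,"dz":-0.15,"rx":0,"ry":0.5,"rz":3.5},{"gripper":0.27,"dx":0,"dy":0.0024,"dz":-0.19,"rx":0,"ry":0.5,"rz":3.5},{"gripper":0.27,"dx":0,"dy":0.0024,"dz":-0.218,"rx":0,"ry":0.5,"rz":3.5},{"gripper":0.27,"dx":0,"dy":0.0024,"dz":-0.218,"rx":0,"ry":0.5,"rz":3.5},{"gripper":0.27,"dx":0,"dy":0.0024,"dz":-0.218,"rx":0,"ry":0.5,"rz":3.5}]' 60; python3 -c "
from h import *
st();delta([.5015,.013,.038],93)"
```

```text
t: 20.0
eef_pos: [0.5028, 0.0137, 0.0981]
tool_rot: [0.706, -0.014, 0.708, 0.015]
contact_force: [0.6, -0.4, 0.7]
gripper_width: 0.727
t 20.0 p [0.5028 0.0137 0.0981] ax [-0.004  0.    -1.   ] jaw [-0.041  0.999  0.   ] q [-0.12  0.35 -0.04  2.06  0.02  0.73  1.44] w 0.727 F [ 0.6 -0.4  0.7]
d [-0.0013 -0.0007 -0.0601]
rv [-0.  -0.2  0.7]
rv [  -0.4    0.  -179.3]
```

```bash
python3 -m jog '[{"gripper":0.27,"dx":-0.001,"dy":-0.0007,"dz":-0.03,"rx":0,"ry":0,"rz":0.7},{"gripper":0.27,"dx":-0.001,"dy":-0.0007,"dz":-0.05,"rx":0,"ry":0,"rz":0.7},{"gripper":0.27,"dx":-0.001,"dy":-0.0007,"dz":-0.06,"rx":0,"ry":0,"rz":0.7},{"gripper":0.27,"dx":-0.001,"dy":-0.0007,"dz":-0.06,"rx":0,"ry":0,"rz":0.7},{"gripper":0.6,"dx":-0.001,"dy":-0.0007,"dz":-0.06,"rx":0,"ry":0,"rz":0.7},{"gripper":0.6,"dx":-0.001,"dy":-0.0007,"dz":-0.06,"rx":0,"ry":0,"rz":0.7},{"gripper":0.6,"dx":-0.001,"dy":-0.0007,"dz":-0.06,"rx":0,"ry":0,"rz":0.7},{"gripper":0.6,"dx":-0.001,"dy":-0.0007,"dz":-0.06,"rx":0,"ry":0,"rz":0.7}]' 60;  python3 -m jog '[{"gripper":0.6,"dx":0,"dy":0,"dz":0.01,"rx":0,"ry":0,"rz":0},{"gripper":0.6,"dx":0,"dy":0,"dz":0.04,"rx":0,"ry":0,"rz":0},{"gripper":0.6,"dx":0,"dy":0,"dz":0.08,"rx":0,"ry":0,"rz":0},{"gripper":0.6,"dx":0,"dy":0,"dz":0.12,"rx":0,"ry":0,"rz":0},{"gripper":0.6,"dx":0,"dy":0,"dz":0.16,"rx":0,"ry":0,"rz":0},{"gripper":0.6,"dx":-0.01,"dy":-0.04,"dz":0.2,"rx":0,"ry":0,"rz":-8},{"gripper":0.6,"dx":-0.02,"dy":-0.08,"dz":0.22,"rx":0,"ry":0,"rz":-16},{"gripper":0.6,"dx":-0.04,"dy":-0.12,"dz":0.22,"rx":0,"ry":0,"rz":-24},{"gripper":0.6,"dx":-0.06,"dy":-0.16,"dz":0.22,"rx":0,"ry":0,"rz":-32},{"gripper":0.6,"dx":-0.06,"dy":-0.16,"dz":0.22,"rx":0,"ry":0,"rz":-32}]'; python3 -c "
from h import *
st();delta([.40,-.29,.25],0)"
```

```text
t: 20.8
eef_pos: [0.5021, 0.0137, 0.0372]
tool_rot: [0.705, -0.019, 0.709, 0.019]
contact_force: [-1.2, -0.6, 7.9]
gripper_width: 0.573
t: 21.8
eef_pos: [0.4369, -0.1522, 0.2565]
tool_rot: [0.681, 0.181, 0.686, -0.18]
contact_force: [0.6, -0.7, -1.9]
gripper_width: 0.575
t 21.8 p [ 0.4369 -0.1522  0.2565] ax [-0.007  0.003 -1.   ] jaw [ 0.494  0.87  -0.001] q [ 0.06  0.08  0.15  1.99 -0.01  1.08  1.27] w 0.575 F [ 0.6 -0.7 -1.9]
d [-0.0369 -0.1378 -0.0065]
rv [ -0.4  -0.3 -60.4]
rv [  0.3  -0.4 119.6]
```

```bash
python3 -m jog '[{"gripper":0.6,"dx":-0.01,"dy":-0.03,"dz":0,"rx":0,"ry":0,"rz":-8},{"gripper":0.6,"dx":-0.02,"dy":-0.06,"dz":0,"rx":0,"ry":0,"rz":-16},{"gripper":0.6,"dx":-0.03,"dy":-0.09,"dz":0,"rx":0,"ry":0,"rz":-24},{"gripper":0.6,"dx":-0.037,"dy":-0.12,"dz":0,"rx":0,"ry":0,"rz":-32},{"gripper":0.6,"dx":-0.037,"dy":-0.138,"dz":0,"rx":0,"ry":0,"rz":-40},{"gripper":0.6,"dx":-0.037,"dy":-0.138,"dz":0,"rx":0,"ry":0,"rz":-48},{"gripper":0.6,"dx":-0.037,"dy":-0.138,"dz":0,"rx":0,"ry":0,"rz":-56},{"gripper":0.6,"dx":-0.037,"dy":-0.138,"dz":0,"rx":0,"ry":0,"rz":-60.5},{"gripper":0.6,"dx":-0.037,"dy":-0.138,"dz":0,"rx":0,"ry":0,"rz":-60.5},{"gripper":0.6,"dx":-0.037,"dy":-0.138,"dz":0,"rx":0,"ry":0,"rz":-60.5}]'>/dev/null; python3 -c "from h import *;st()"
python3 -m jog '[{"gripper":0.6,"dx":0,"dy":0,"dz":0,"rx":-8,"ry":0,"rz":0},{"gripper":0.6,"dx":0,"dy":0,"dz":0,"rx":-16,"ry":0,"rz":0},{"gripper":0.6,"dx":0,"dy":0,"dz":0,"rx":-24,"ry":0,"rz":0},{"gripper":0.6,"dx":0,"dy":0,"dz":0,"rx":-32,"ry":0,"rz":0},{"gripper":0.6,"dx":0,"dy":0,"dz":0,"rx":-40,"ry":0,"rz":0},{"gripper":0.6,"dx":0,"dy":0,"dz":0,"rx":-48,"ry":0,"rz":0},{"gripper":0.6,"dx":0,"dy":0,"dz":0,"rx":-56,"ry":0,"rz":0},{"gripper":0.6,"dx":0,"dy":0,"dz":0,"rx":-64,"ry":0,"rz":0},{"gripper":0.6,"dx":0,"dy":0,"dz":0,"rx":-72,"ry":0,"rz":0},{"gripper":0.6,"dx":0,"dy":0,"dz":0,"rx":-75,"ry":0,"rz":0}]'>/dev/null; python3 -c "from h import *;st()"
```

```text
t 22.8 p [ 0.4035 -0.2838  0.2557] ax [ 0.001  0.009 -1.   ] jaw [1.    0.015 0.001] q [ 0.17  0.13  0.35  1.94 -0.06  1.08  0.57] w 0.575 F [-0.6 -0.1 -1.6]
t 23.8 p [ 0.4045 -0.2824  0.2539] ax [ 0.004 -0.965 -0.264] jaw [ 1.     0.008 -0.015] q [-0.38  0.42  0.12  2.34  1.21  1.38 -1.17] w 0.577 F [ 0.5  0.  -0.5]
```

```bash
python3 -m jog '[{"gripper":0.6,"dx":-0.004,"dy":-0.01,"dz":-0.04,"rx":0,"ry":0,"rz":0},{"gripper":0.6,"dx":-0.004,"dy":-0.02,"dz":-0.08,"rx":0,"ry":0,"rz":0},{"gripper":0.6,"dx":-0.004,"dy":-0.025,"dz":-0.12,"rx":0,"ry":0,"rz":0},{"gripper":0.6,"dx":-0.004,"dy":-0.025,"dz":-0.16,"rx":0,"ry":0,"rz":0},{"gripper":0.6,"dx":-0.004,"dy":-0.025,"dz":-0.16,"rx":0,"ry":0,"rz":0},{"gripper":0.6,"dx":-0.004,"dy":-0.025,"dz":-0.16,"rx":0,"ry":0,"rz":0}]'>/dev/null; python3 -c "
from h import *
st()
c=read_camera('side');cv2.imwrite('pics/s3.png',cv2.resize(c['pixels'][120:350,100:370],None,fx=2.4,fy=2.4,interpolation=cv2.INTER_CUBIC))"
```

```text
t 24.4 p [ 0.3996 -0.3092  0.0957] ax [-0.    -0.964 -0.266] jaw [ 1.     0.004 -0.014] q [-0.31  0.82  0.11  2.33  1.33  1.22 -1.55] w 0.576 F [ 0.2 -0.5 -0.5]
```

View pics/s3.png

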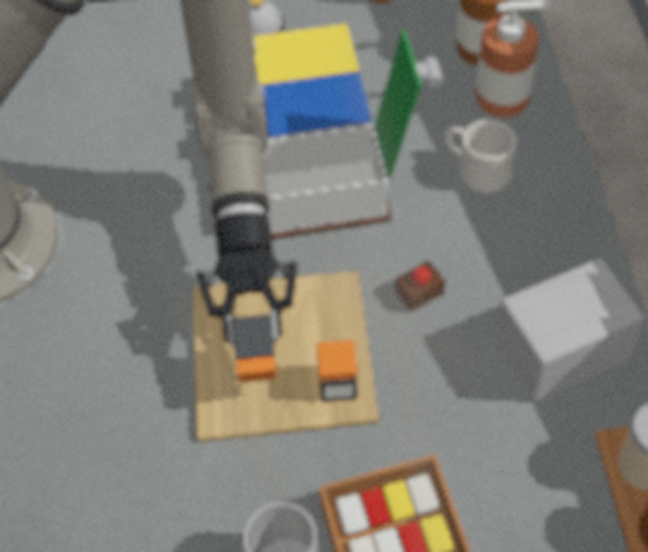

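```bash
python3 -m jog '[{"gripper":0.6,"dx":0,"dy":-0.026,"dz":0,"rx":8,"ry":0,"rz":0},{"gripper":0.6,"dx":0,"dy":-0.026,"dz":-0.02,"rx":8,"ry":0,"rz":0},{"gripper":0.6,"dx":0,"dy":-0.026,"dz":-0.035,"rx":8,"ry":0,"rz":0},{"gripper":0.6,"dx":0,"dy":-0.026,"dz":-0.042,"rx":8,"ry":0,"rz":0},{"gripper":0.6,"dx":0,"dy":-0.026,"dz":-0.045,"rx":8,"ry":0,"rz":0},{"gripper":0.6,"dx":0,"dy":-0.026,"dz":-0.045,"rx":8,"ry":0,"rz":0}]'; python3 -c "from h import *;st()"
```

```text
t: 25.05
eef_pos: [0.3998, -0.335, 0.0511]
tool_rot: [0.693, 0.14, 0.148, -0.691]
contact_force: [-0.8, 1.0, -1.3]
gripper_width: 0.576
t 25.05 p [ 0.3998 -0.335   0.0511] ax [ 0.001 -0.917 -0.399] jaw [ 1.     0.005 -0.01 ] q [-0.2   0.82  0.11  2.33  1.44  1.08 -1.56] w 0.576 F [-0.8  1.  -1.3]
```

Lower until light contact, then release.

```bash
python3 -m jog '[{"gripper":0.6,"dx":0,"dy":0,"dz":-0.002,"rx":0,"ry":0,"rz":0},{"gripper":0.6,"dx":0,"dy":0,"dz":-0.003,"rx":0,"ry":0,"rz":0},{"gripper":0.3,"dx":0,"dy":0,"dz":-0.003,"rx":0,"ry":0,"rz":0},{"gripper":0.25,"dx":0,"dy":0,"dz":-0.003,"rx":0,"ry":0,"rz":0},{"gripper":0.25,"dx":0,"dy":0,"dz":-0.003,"rx":0,"ry":0,"rz":0},{"gripper":0.25,"dx":0,"dy":0,"dz":-0.003,"rx":0,"ry":0,"rz":0}]'; python3 -c "
from h import *
st();c=read_camera('wrist');save(c,'w8')
c=read_camera('side');W=cloud(c);V=W.reshape(-1,3)
m=(V[:,2]>.03)&(abs(V[:,0]-.40)<.024)&(V[:,1]>-.4)&(V[:,1]<-.15);p=V[m]
for y in np.arange(-.38,-.2,.012):
    k=abs(p[:,1]-y)<.006
    if k.sum(): print(round(y,3),k.sum(),np.round(np.percentile(p[k][:,2],[10,50,90]),3))"
```

```text
t: 25.65
eef_pos: [0.3993, -0.3353, 0.0472]
tool_rot: [0.693, 0.14, 0.148, -0.691]
contact_force: [-0.3, 0.3, 0.0]
gripper_width: 0.751
t 25.65 p [ 0.3993 -0.3353  0.0472] ax [-0.    -0.917 -0.399] jaw [ 1.     0.005 -0.011] q [-0.2   0.83  0.11  2.33  1.45  1.08 -1.56] w 0.751 F [-0.3  0.3  0. ]
-0.344 110 [0.034 0.052 0.068]
-0.332 54 [0.064 0.066 0.07 ]
-0.32 50 [0.062 0.065 0.068]
-0.308 57 [0.063 0.066 0.07 ]
-0.296 48 [0.061 0.067 0.069]
-0.284 47 [0.064 0.066 0.07 ]
-0.272 43 [0.062 0.066 0.068]
-0.26 9 [0.087 0.099 0.1  ]
-0.248 84 [0.083 0.098 0.106]
-0.236 70 [0.1   0.108 0.115]
-0.224 46 [0.106 0.11  0.114]
-0.212 123 [0.11  0.12  0.141]
```

View pics/w8.png

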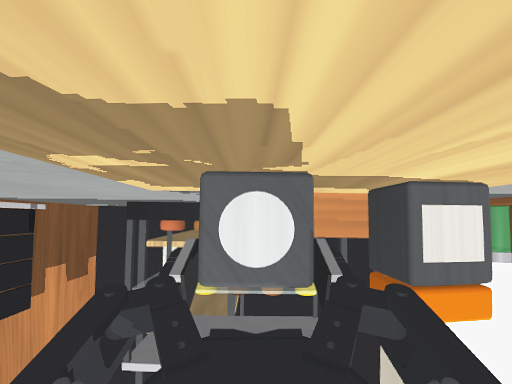

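```bash
python3 -m jog '[{"gripper":0.25,"dx":0,"dy":0.03,"dz":0.013,"rx":0,"ry":0,"rz":0},{"gripper":0.25,"dx":0,"dy":0.06,"dz":0.03,"rx":0,"ry":0,"rz":0},{"gripper":0.25,"dx":0,"dy":0.07,"dz":0.07,"rx":8,"ry":0,"rz":0},{"gripper":0.25,"dx":0,"dy":0.06,"dz":0.12,"rx":16,"ry":0,"rz":0},{"gripper":0.25,"dx":0,"dy":0.03,"dz":0.16,"rx":24,"ry":0,"rz":0},{"gripper":0.25,"dx":0,"dy":0.02,"dz":0.18,"rx":32,"ry":0,"rz":0},{"gripper":0.25,"dx":0,"dy":0.02,"dz":0.18,"rx":40,"ry":0,"rz":0},{"gripper":0.25,"dx":0,"dy":0.02,"dz":0.18,"rx":48,"ry":0,"rz":0},{"gripper":0.25,"dx":0,"dy":0.02,"dz":0.18,"rx":56,"ry":0,"rz":0},{"gripper":0.25,"dx":0,"dy":0.02,"dz":0.18,"rx":64,"ry":0,"rz":0}]'; python3 -c "
from h import *
st()
for n in('wrist','side','top'):
    c=read_camera(n);W=cloud(c);V=W.reshape(-1,3)
    m=(V[:,2]>.06)&(V[:,2]<.072)&(abs(V[:,0]-.40)<.05)&(V[:,1]>-.4)&(V[:,1]<-.2)
    if m.sum()>5:p=V[m][:,:2].astype(np.float32).copy();print(n,m.sum(),cv2.minAreaRect(p),p.min(0),p.max(0))
"
```

```text
t: 26.75
eef_pos: [0.3988, -0.3151, 0.2281]
tool_rot: [-0.56, -0.427, -0.436, 0.561]
contact_force: [-0.0, 0.3, -0.2]
gripper_width: 0.753
t 26.75 p [ 0.3988 -0.3151  0.2281] ax [-0.009 -0.256 -0.967] jaw [ 1.     0.007 -0.011] q [0.24 0.12 0.15 2.05 0.29 0.91 0.23] w 0.753 F [-0.   0.3 -0.2]
wrist 2666 ((0.3990359306335449, -0.30560600757598877), (0.07581359148025513, 0.05018306523561478), 89.9193115234375) [ 0.3739445  -0.34350932] [ 0.42416218 -0.26771495]
side 338 ((0.40104973316192627, -0.3066544532775879), (0.07923997193574905, 0.05055196210741997), 86.31466674804688) [ 0.37606353 -0.3477545 ] [ 0.42648628 -0.26674414]
```

```bash
python3 -m jog '[{"gripper":0.25,"dx":0,"dy":-0.02,"dz":0,"rx":8,"ry":0,"rz":0},{"gripper":0.25,"dx":0,"dy":-0.03,"dz":0,"rx":16,"ry":0,"rz":0},{"gripper":0.25,"dx":0,"dy":-0.03,"dz":-0.02,"rx":24,"ry":0,"rz":0},{"gripper":0.25,"dx":0,"dy":-0.025,"dz":-0.06,"rx":32,"ry":0,"rz":0},{"gripper":0.25,"dx":0,"dy":-0.019,"dz":-0.1,"rx":35,"ry":0,"rz":0},{"gripper":0.25,"dx":0,"dy":-0.019,"dz":-0.127,"rx":35,"ry":0,"rz":0},{"gripper":0.25,"dx":0,"dy":-0.019,"dz":-0.127,"rx":35,"ry":0,"rz":0},{"gripper":0.25,"dx":0,"dy":-0.019,"dz":-0.127,"rx":35,"ry":0,"rz":0}]'; python3 -c "
from h import *
st();delta([.399,-.300,.0075],0,(20,0,0))"
```

```text
t: 27.7
eef_pos: [0.3982, -0.3324, 0.0993]
tool_rot: [0.405, 0.572, 0.586, -0.406]
contact_force: [0.7, 0.2, 0.8]
gripper_width: 0.755
t 27.7 p [ 0.3982 -0.3324  0.0993] ax [-0.017  0.341 -0.94 ] jaw [ 1.     0.015 -0.012] q [ 0.62  0.52  0.15  1.85 -0.36  1.07  1.  ] w 0.755 F [0.7 0.2 0.8]
d [ 0.0008  0.0324 -0.0918]
rv [ 0.  -0.7 -0.9]
rv [  1.5 -61.3 168.6]
```

```bash
python3 -m jog '[{"gripper":0.25,"dx":0.001,"dy":0.012,"dz":-0.035,"rx":0,"ry":-0.7,"rz":-0.9},{"gripper":0.25,"dx":0.001,"dy":0.024,"dz":-0.065,"rx":0,"ry":-0.7,"rz":-0.9},{"gripper":0.25,"dx":0.001,"dy":0.03,"dz":-0.085,"rx":0,"ry":-0.7,"rz":-0.9},{"gripper":0.25,"dx":0.001,"dy":0.0325,"dz":-0.092,"rx":0,"ry":-0.7,"rz":-0.9},{"gripper":0.25,"dx":0.001,"dy":0.0325,"dz":-0.092,"rx":0,"ry":-0.7,"rz":-0.9},{"gripper":0.25,"dx":0.001,"dy":0.0325,"dz":-0.092,"rx":0,"ry":-0.7,"rz":-0.9}]'; python3 -c "
from h import *
st()"; python3 -m jog '[{"gripper":0.6,"dx":0,"dy":0,"dz":0,"rx":0,"ry":0,"rz":0},{"gripper":0.6,"dx":0,"dy":0,"dz":0,"rx":0,"ry":0,"rz":0},{"gripper":0.6,"dx":0,"dy":0,"dz":0,"rx":0,"ry":0,"rz":0},{"gripper":0.6,"dx":0,"dy":0,"dz":0,"rx":0,"ry":0,"rz":0}]' 70; python3 -c "
from h import *
st()"
```

```text
t: 28.3
eef_pos: [0.4006, -0.3027, 0.0093]
tool_rot: [0.408, 0.58, 0.577, -0.406]
contact_force: [0.2, 0.4, 0.3]
gripper_width: 0.752
t 28.3 p [ 0.4006 -0.3027  0.0093] ax [ 0.005  0.338 -0.941] jaw [ 1.    -0.002  0.005] q [ 0.62  0.62  0.1   1.94 -0.43  0.86  1.05] w 0.752 F [0.2 0.4 0.3]
t: 28.7
eef_pos: [0.4005, -0.303, 0.0093]
tool_rot: [0.408, 0.58, 0.577, -0.406]
contact_force: [-2.1, -1.2, 8.4]
gripper_width: 0.578
t 28.7 p [ 0.4005 -0.303   0.0093] ax [ 0.006  0.338 -0.941] jaw [ 1.    -0.003  0.005] q [ 0.62  0.62  0.1   1.94 -0.43  0.86  1.05] w 0.578 F [-2.1 -1.2  8.4]
```

```bash
python3 -m jog '[{"gripper":0.6,"dx":0,"dy":0,"dz":0.03,"rx":0,"ry":0,"rz":0},{"gripper":0.6,"dx":0,"dy":0,"dz":0.07,"rx":0,"ry":0,"rz":0},{"gripper":0.6,"dx":0,"dy":0,"dz":0.11,"rx":-8,"ry":0,"rz":0},{"gripper":0.6,"dx":0,"dy":0,"dz":0.15,"rx":-16,"ry":0,"rz":0},{"gripper":0.6,"dx":0,"dy":0,"dz":0.18,"rx":-24,"ry":0,"rz":0},{"gripper":0.6,"dx":0,"dy":-0.01,"dz":0.18,"rx":-32,"ry":0,"rz":0},{"gripper":0.6,"dx":0,"dy":-0.02,"dz":0.18,"rx":-40,"ry":0,"rz":0},{"gripper":0.6,"dx":0,"dy":-0.03,"dz":0.18,"rx":-48,"ry":0,"rz":0},{"gripper":0.6,"dx":0,"dy":-0.03,"dz":0.18,"rx":-56,"ry":0,"rz":0},{"gripper":0.6,"dx":0,"dy":-0.03,"dz":0.18,"rx":-64,"ry":0,"rz":0}]' 70; python3 -m jog '[{"gripper":0.6,"dx":0,"dy":0,"dz":0,"rx":-8,"ry":0,"rz":0},{"gripper":0.6,"dx":0,"dy":0,"dz":0,"rx":-16,"ry":0,"rz":0},{"gripper":0.6,"dx":0,"dy":0,"dz":0,"rx":-24,"ry":0,"rz":0},{"gripper":0.6,"dx":0,"dy":0,"dz":-0.03,"rx":-26,"ry":0,"rz":0},{"gripper":0.6,"dx":0,"dy":0,"dz":-0.06,"rx":-26,"ry":0,"rz":0},{"gripper":0.6,"dx":0,"dy":0,"dz":-0.06,"rx":-26,"ry":0,"rz":0},{"gripper":0.6,"dx":0,"dy":0,"dz":-0.06,"rx":-26,"ry":0,"rz":0}]' 70; python3 -c "
from h import *
st();delta([.399,-.332,.053],0,(-70,0,0))
c=read_camera('side');W=cloud(c);cv2.imwrite('pics/s4.png',cv2.resize(c['pixels'][180:340,140:340],None,fx=3,fy=3,interpolation=cv2.INTER_CUBIC))"
```

```text
t: 29.7
eef_pos: [0.3988, -0.3321, 0.1882]
tool_rot: [-0.642, -0.296, -0.294, 0.643]
contact_force: [-1.1, 0.6, -2.8]
gripper_width: 0.576
t: 30.4
eef_pos: [0.3982, -0.3321, 0.1275]
tool_rot: [-0.691, -0.144, -0.144, 0.694]
contact_force: [0.4, -1.2, -1.7]
gripper_width: 0.579
t 30.4 p [ 0.3982 -0.3321  0.1275] ax [-0.004 -0.917 -0.399] jaw [ 1.    -0.004 -0.001] q [-0.36  0.64  0.29  2.37  1.34  1.02 -1.37] w 0.579 F [ 0.4 -1.2 -1.7]
d [ 0.0008  0.0001 -0.0745]
rv [-3.5 -0.1  0.2]
rv [  -0.3 -167.2  -66.7]
```

View pics/s4.png

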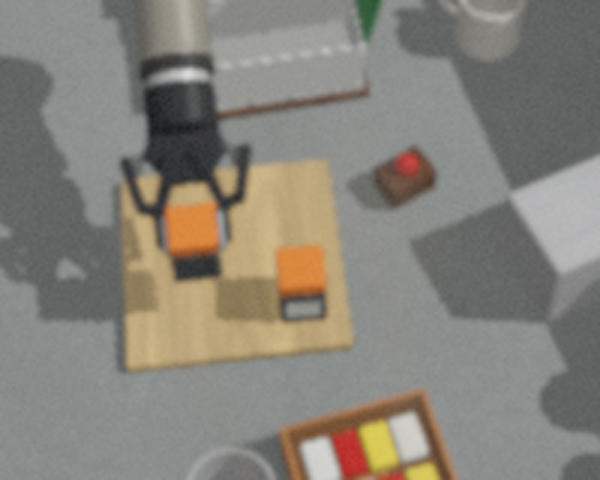

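```bash
python3 -m jog '[{"gripper":0.6,"dx":0,"dy":0,"dz":-0.03,"rx":-3.5,"ry":0,"rz":0},{"gripper":0.6,"dx":0,"dy":0,"dz":-0.055,"rx":-3.5,"ry":0,"rz":0},{"gripper":0.6,"dx":0,"dy":0,"dz":-0.066,"rx":-3.5,"ry":0,"rz":0},{"gripper":0.6,"dx":0,"dy":0,"dz":-0.07,"rx":-3.5,"ry":0,"rz":0},{"gripper":0.6,"dx":0,"dy":0,"dz":-0.07,"rx":-3.5,"ry":0,"rz":0},{"gripper":0.6,"dx":0,"dy":0,"dz":-0.07,"rx":-3.5,"ry":0,"rz":0}]'; python3 -c "
from h import *
st()
c=read_camera('side');V=cloud(c).reshape(-1,3);I=c['pixels'].reshape(-1,3).astype(int)
m=(I[:,2]>I[:,0]+90)&(abs(V[:,0]-.40)<.04)&(V[:,1]<-.26)&(V[:,1]>-.36)&(V[:,2]>.07);p=V[m]
t=p[p[:,2]>.087];print(m.sum(),len(t),t.mean(0),t.min(0),t.max(0))
A=np.c_[t,np.ones(len(t))];co=np.linalg.lstsq(A[:,[0,1,3]],t[:,2],rcond=None)[0];print('slope deg',np.degrees(co[:2]))"
```

```text
t: 31.05
eef_pos: [0.3982, -0.3321, 0.0581]
tool_rot: [-0.695, -0.124, -0.122, 0.698]
contact_force: [-0.4, 0.3, -1.0]
gripper_width: 0.576
t 31.05 p [ 0.3982 -0.3321  0.0581] ax [-0.003 -0.939 -0.343] jaw [ 1.    -0.004  0.001] q [-0.36  0.88  0.26  2.33  1.39  1.02 -1.59] w 0.576 F [-0.4  0.3 -1. ]
251 247 [ 0.39954968 -0.30203998  0.09895764] [ 0.37518045 -0.32540401  0.08706472] [ 0.4246778  -0.27281109  0.1075388 ]
slope deg [0.80536322 4.37930987]
```

```bash
python3 -m jog '[{"gripper":0.6,"dx":0,"dy":0,"dz":-0.003,"rx":0,"ry":0,"rz":0},{"gripper":0.6,"dx":0,"dy":0,"dz":-0.006,"rx":0,"ry":0,"rz":0},{"gripper":0.6,"dx":0,"dy":0,"dz":-0.0075,"rx":0,"ry":0,"rz":0},{"gripper":0.6,"dx":0,"dy":0,"dz":-0.0075,"rx":0,"ry":0,"rz":0},{"gripper":0.6,"dx":0,"dy":0,"dz":-0.0075,"rx":0,"ry":0,"rz":0}]'; python3 -c "
from h import *
st()"
```

```text
t: 31.6
eef_pos: [0.3982, -0.3322, 0.0506]
tool_rot: [-0.695, -0.122, -0.122, 0.698]
contact_force: [-0.4, 3.6, 6.4]
gripper_width: 0.58
t 31.6 p [ 0.3982 -0.3322  0.0506] ax [-0.003 -0.94  -0.34 ] jaw [ 1.    -0.003 -0.   ] q [-0.36  0.9   0.25  2.33  1.39  1.02 -1.61] w 0.58 F [-0.4  3.6  6.4]
```

Contact (6 N up). Release and back off along the tool axis.

```bash
python3 -m jog '[{"gripper":0.4,"dx":0,"dy":0,"dz":0.0005,"rx":0,"ry":0,"rz":0},{"gripper":0.25,"dx":0,"dy":0,"dz":0.0005,"rx":0,"ry":0,"rz":0},{"gripper":0.25,"dx":0,"dy":0,"dz":0.0005,"rx":0,"ry":0,"rz":0},{"gripper":0.25,"dx":0,"dy":0.03,"dz":0.01,"rx":0,"ry":0,"rz":0},{"gripper":0.25,"dx":0,"dy":0.06,"dz":0.022,"rx":0,"ry":0,"rz":0},{"gripper":0.25,"dx":0,"dy":0.07,"dz":0.05,"rx":0,"ry":0,"rz":0},{"gripper":0.25,"dx":0,"dy":0.07,"dz":0.1,"rx":8,"ry":0,"rz":0},{"gripper":0.25,"dx":0,"dy":0.07,"dz":0.15,"rx":16,"ry":0,"rz":0},{"gripper":0.25,"dx":0,"dy":0.07,"dz":0.2,"rx":24,"ry":0,"rz":0},{"gripper":0.25,"dx":0.02,"dy":0.09,"dz":0.2,"rx":32,"ry":0,"rz":0}]'; python3 -m jog '[{"gripper":0.25,"dx":0.03,"dy":0.01,"dz":0,"rx":8,"ry":0,"rz":0},{"gripper":0.25,"dx":0.06,"dy":0.02,"dz":0,"rx":16,"ry":0,"rz":0},{"gripper":0.25,"dx":0.1,"dy":0.03,"dz":0,"rx":24,"ry":0,"rz":0},{"gripper":0.25,"dx":0.13,"dy":0.04,"dz":0,"rx":32,"ry":0,"rz":0},{"gripper":0.25,"dx":0.13,"dy":0.04,"dz":0,"rx":38,"ry":0,"rz":0},{"gripper":0.25,"dx":0.13,"dy":0.04,"dz":0,"rx":38,"ry":0,"rz":0}]'
python3 - <<'E'
from h import *
st()
for n in("side","top","wrist"):
    c=read_camera(n);V=cloud(c).reshape(-1,3)
    m=(V[:,2]>.083)&(V[:,2]<.1)&(abs(V[:,0]-.40)<.04)&(abs(V[:,1]+.3)<.05)
    if m.sum()>8: print(n,"tin2",m.sum(),np.round(V[m].mean(0),4),np.round(V[m].min(0),3),np.round(V[m].max(0),3))
    for d in cut_out(n,"marker_mid")[:1]:
        p=V[d["mask"].ravel()];p=p[np.isfinite(p[:,0])];t=p[(p[:,2]>.028)&(p[:,2]<.045)];b=p[p[:,2]>.05]
        print(n,d["conf"],cv2.minAreaRect(t[:,:2].astype(np.float32).copy()),b.mean(0) if len(b) else 0)
E
```

```text
t: 32.6
eef_pos: [0.4111, -0.2473, 0.2406]
tool_rot: [-0.648, -0.271, -0.273, 0.658]
contact_force: [2.3, -0.1, -1.7]
gripper_width: 0.749
t: 33.2
eef_pos: [0.5433, -0.211, 0.2396]
tool_rot: [-0.525, -0.468, -0.468, 0.536]
contact_force: [-0.1, -1.8, -0.2]
gripper_width: 0.75
t 33.2 p [ 0.5433 -0.211   0.2396] ax [-0.012 -0.125 -0.992] jaw [ 1.    -0.012 -0.011] q [0.02 0.29 0.21 1.79 0.07 1.05 0.17] w 0.75 F [-0.1 -1.8 -0.2]
side tin2 244 [ 0.4003 -0.3013  0.0919] [ 0.375 -0.327  0.085] [ 0.425 -0.272  0.1  ]
side 0.59 ((0.6368723511695862, -0.1759222149848938), (0.06072184443473816, 0.04932932183146477), 24.699853897094727) [ 0.63701674 -0.17869974  0.05521127]
top tin2 242 [ 0.3981 -0.2973  0.0925] [ 0.375 -0.322  0.084] [ 0.423 -0.273  0.099]
top 0.46 ((0.4057486951351166, -0.5625723600387573), (0.10385403782129288, 0.07668288052082062), 76.84424591064453) [ 0.40629436 -0.55770454  0.08678481]
wrist tin2 1214 [ 0.4007 -0.297   0.0902] [ 0.374 -0.325  0.083] [ 0.424 -0.274  0.093]
wrist 0.92 ((0.6388271450996399, -0.17745427787303925), (0.059697918593883514, 0.04439426586031914), 24.522159576416016) [ 0.6375546  -0.17696473  0.05369209]
```

```bash
python3 -c "
from h import *
delta([.638,-.1765,.08],-65.5)"; python3 -m jog '[{"gripper":0.2,"dx":0.02,"dy":0.01,"dz":0,"rx":7,"ry":-0.5,"rz":-8},{"gripper":0.2,"dx":0.04,"dy":0.02,"dz":0,"rx":7,"ry":-0.5,"rz":-16},{"gripper":0.2,"dx":0.06,"dy":0.03,"dz":0,"rx":7,"ry":-0.5,"rz":-24},{"gripper":0.2,"dx":0.095,"dy":0.035,"dz":-0.05,"rx":7,"ry":-0.5,"rz":-32},{"gripper":0.2,"dx":0.095,"dy":0.035,"dz":-0.1,"rx":7,"ry":-0.5,"rz":-40},{"gripper":0.2,"dx":0.095,"dy":0.035,"dz":-0.15,"rx":7,"ry":-0.5,"rz":-48},{"gripper":0.2,"dx":0.095,"dy":0.035,"dz":-0.15,"rx":7,"ry":-0.5,"rz":-56},{"gripper":0.2,"dx":0.095,"dy":0.035,"dz":-0.15,"rx":7,"ry":-0.5,"rz":-65},{"gripper":0.2,"dx":0.095,"dy":0.035,"dz":-0.15,"rx":7,"ry":-0.5,"rz":-65}]'
python3 - <<'E'
from h import *
st();delta([.638,-.1765,-.012],-65.5)
for n in("wrist",):
    c=read_camera(n);V=cloud(c).reshape(-1,3)
    for d in cut_out(n,"marker_mid")[:1]:
        p=V[d["mask"].ravel()];p=p[np.isfinite(p[:,0])];t=p[(p[:,2]>.028)&(p[:,2]<.045)];b=p[p[:,2]>.05]
        print(n,d["conf"],cv2.minAreaRect(t[:,:2].astype(np.float32).copy()),b.mean(0) if len(b) else 0)
E
```

```text
d [ 0.0943  0.0278 -0.1588]
rv [  5.9  -4.7 -65.4]
rv [  5.3   6.7 114.3]
t: 34.4
eef_pos: [0.6385, -0.1698, 0.0882]
tool_rot: [-0.132, -0.676, -0.174, 0.704]
contact_force: [0.9, 0.1, -0.4]
gripper_width: 0.797
t 34.4 p [ 0.6385 -0.1698  0.0882] ax [-0.05   0.05  -0.997] jaw [ 0.421 -0.905 -0.067] q [-0.06  0.64  0.36  1.66 -0.31  0.96 -0.71] w 0.797 F [ 0.9  0.1 -0.4]
d [-0.0005 -0.0067 -0.1002]
rv [-2.9 -2.9 -0.5]
rv [  4.5  -4.5 179.4]
wrist 0.97 ((0.6395644545555115, -0.17852625250816345), (0.05995414778590202, 0.04332690313458443), 24.212215423583984) [ 0.6407622  -0.1775925   0.05394001]
```

```bash
python3 -m jog '[{"gripper":0.2,"dx":0.001,"dy":-0.008,"dz":0,"rx":-2.9,"ry":-2.9,"rz":-0.6},{"gripper":0.2,"dx":0.001,"dy":-0.008,"dz":-0.03,"rx":-2.9,"ry":-2.9,"rz":-0.6},{"gripper":0.2,"dx":0.001,"dy":-0.008,"dz":-0.06,"rx":-2.9,"ry":-2.9,"rz":-0.6},{"gripper":0.2,"dx":0.001,"dy":-0.008,"dz":-0.09,"rx":-2.9,"ry":-2.9,"rz":-0.6},{"gripper":0.2,"dx":0.001,"dy":-0.008,"dz":-0.1,"rx":-2.9,"ry":-2.9,"rz":-0.6},{"gripper":0.2,"dx":0.001,"dy":-0.008,"dz":-0.1,"rx":-2.9,"ry":-2.9,"rz":-0.6}]'; python3 -c "from h import *;st()"; python3 -m jog '[{"gripper":0.7,"dx":0,"dy":0,"dz":0,"rx":0,"ry":0,"rz":0},{"gripper":0.7,"dx":0,"dy":0,"dz":0,"rx":0,"ry":0,"rz":0},{"gripper":0.7,"dx":0,"dy":0,"dz":0,"rx":0,"ry":0,"rz":0},{"gripper":0.7,"dx":0,"dy":0,"dz":0,"rx":0,"ry":0,"rz":0},{"gripper":0.7,"dx":0,"dy":0,"dz":0,"rx":0,"ry":0,"rz":0}]' 60; python3 -c "from h import *;st()"
```

```text
t: 35.1
eef_pos: [0.6394, -0.1785, -0.0115]
tool_rot: [0.15, 0.691, 0.15, -0.691]
contact_force: [0.8, 0.5, 1.3]
gripper_width: 0.798
t 35.1 p [ 0.6394 -0.1785 -0.0115] ax [ 0.001  0.001 -1.   ] jaw [ 0.415 -0.91  -0.001] q [-0.05  0.75  0.32  1.74 -0.34  0.71 -0.69] w 0.798 F [0.8 0.5 1.3]
t: 35.6
eef_pos: [0.6418, -0.1797, -0.0086]
tool_rot: [0.15, 0.693, 0.149, -0.689]
contact_force: [-0.5, 0.4, 7.7]
gripper_width: 0.503
t 35.6 p [ 0.6418 -0.1797 -0.0086] ax [ 0.006 -0.    -1.   ] jaw [ 0.413 -0.911  0.003] q [-0.05  0.74  0.33  1.74 -0.34  0.71 -0.69] w 0.503 F [-0.5  0.4  7.7]
```

```bash
python3 -m jog '[{"gripper":0.7,"dx":0,"dy":0,"dz":0.02,"rx":0,"ry":0,"rz":0},{"gripper":0.7,"dx":0,"dy":0,"dz":0.06,"rx":0,"ry":0,"rz":0},{"gripper":0.7,"dx":-0.04,"dy":0,"dz":0.08,"rx":0,"ry":0,"rz":0},{"gripper":0.7,"dx":-0.08,"dy":-0.005,"dz":0.08,"rx":0,"ry":0,"rz":0},{"gripper":0.7,"dx":-0.12,"dy":-0.008,"dz":0.08,"rx":0,"ry":0,"rz":0},{"gripper":0.7,"dx":-0.157,"dy":-0.01,"dz":0.07,"rx":0,"ry":0,"rz":0},{"gripper":0.7,"dx":-0.157,"dy":-0.01,"dz":0.04,"rx":0,"ry":0,"rz":0},{"gripper":0.7,"dx":-0.157,"dy":-0.01,"dz":0.025,"rx":0,"ry":0,"rz":0},{"gripper":0.7,"dx":-0.157,"dy":-0.01,"dz":0.025,"rx":0,"ry":0,"rz":0},{"gripper":0.7,"dx":-0.157,"dy":-0.01,"dz":0.025,"rx":0,"ry":0,"rz":0}]'; python3 -c "
from h import *
st()
c=read_camera('wrist');save(c,'w9')"
```

```text
t: 36.6
eef_pos: [0.4835, -0.1894, 0.0149]
tool_rot: [0.149, 0.692, 0.149, -0.69]
contact_force: [-0.1, -0.4, -1.6]
gripper_width: 0.5
t 36.6 p [ 0.4835 -0.1894  0.0149] ax [ 0.003  0.    -1.   ] jaw [ 0.413 -0.911  0.001] q [-0.01  0.53  0.34  2.09 -0.32  0.56 -0.59] w 0.5 F [-0.1 -0.4 -1.6]
```

View pics/w9.png

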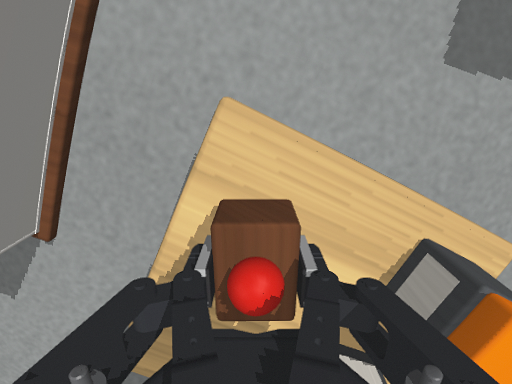

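```bash
python3 -m jog '[{"gripper":0.7,"dx":0,"dy":0,"dz":-0.004,"rx":0,"ry":0,"rz":0},{"gripper":0.7,"dx":0,"dy":0,"dz":-0.007,"rx":0,"ry":0,"rz":0},{"gripper":0.7,"dx":0,"dy":0,"dz":-0.009,"rx":0,"ry":0,"rz":0},{"gripper":0.7,"dx":0,"dy":0,"dz":-0.009,"rx":0,"ry":0,"rz":0}]'; python3 -c "from h import *;st()"
```

```text
t: 37.05
eef_pos: [0.4838, -0.1893, 0.0073]
tool_rot: [0.149, 0.693, 0.149, -0.69]
contact_force: [-5.7, 3.6, 24.8]
gripper_width: 0.507
t 37.05 p [ 0.4838 -0.1893  0.0073] ax [ 0.004  0.001 -1.   ] jaw [ 0.413 -0.911  0.001] q [-0.    0.55  0.33  2.09 -0.33  0.55 -0.58] w 0.507 F [-5.7  3.6 24.8]
```

```bash
python3 -m jog '[{"gripper":0.7,"dx":0,"dy":0,"dz":0.001,"rx":0,"ry":0,"rz":0},{"gripper":0.45,"dx":0,"dy":0,"dz":0.001,"rx":0,"ry":0,"rz":0},{"gripper":0.3,"dx":0,"dy":0,"dz":0.001,"rx":0,"ry":0,"rz":0},{"gripper":0.3,"dx":0,"dy":0,"dz":0.001,"rx":0,"ry":0,"rz":0},{"gripper":0.3,"dx":0,"dy":0,"dz":0.04,"rx":0,"ry":0,"rz":0},{"gripper":0.3,"dx":0,"dy":0,"dz":0.08,"rx":0,"ry":0,"rz":0},{"gripper":0.3,"dx":0,"dy":0,"dz":0.13,"rx":0,"ry":0,"rz":0},{"gripper":0.3,"dx":0,"dy":0,"dz":0.18,"rx":0,"ry":0,"rz":0},{"gripper":0.3,"dx":0,"dy":0,"dz":0.23,"rx":0,"ry":0,"rz":0},{"gripper":0.3,"dx":0.02,"dy":0.04,"dz":0.25,"rx":0,"ry":0,"rz":0}]'
python3 - <<'E'
from h import *
st();delta([.70,.0225,.33],92.9)
c=read_camera("side");V=cloud(c).reshape(-1,3);I=c["pixels"].reshape(-1,3).astype(int)
for n,(x,y) in dict(t1=(.504,-.318),t2=(.40,-.30),mk=(.484,-.19)).items():
    m=(V[:,2]>.04)&(V[:,2]<.11)&(abs(V[:,0]-x)<.045)&(abs(V[:,1]-y)<.045);z=V[m][:,2].max()
    t=V[m&(V[:,2]>z-.012)];print(n,np.round(np.r_[t.mean(0),z],4),np.round(t.min(0),3),np.round(t.max(0),3))
g=(I[:,1]>I[:,2]+30)&(I[:,1]>I[:,0]+20)&(V[:,0]>.45)&(V[:,0]<.8)&(abs(V[:,1])<.12)
p=V[g];print(np.polyfit(p[:,2],p[:,0],1),p.max(0))
m=(V[:,2]>.2)&(V[:,0]>.655)&(V[:,0]<.72)&(abs(V[:,1]-.02)<.05);print("handle",V[m].mean(0),V[m].min(0),V[m].max(0))
E
```

```text
t: 38.05
eef_pos: [0.5029, -0.1557, 0.2605]
tool_rot: [0.147, 0.695, 0.144, -0.689]
contact_force: [1.3, -0.3, -0.4]
gripper_width: 0.699
t 38.05 p [ 0.5029 -0.1557  0.2605] ax [ 0.01  -0.003 -1.   ] jaw [ 0.402 -0.915  0.006] q [-0.23  0.19  0.48  1.89 -0.1   1.08 -0.87] w 0.699 F [ 1.3 -0.3 -0.4]
d [0.1971 0.1782 0.0695]
rv [ -0.7   0.4 159.2]
rv [  0.3   0.5 -20.8]
t1 [ 0.5042 -0.3181  0.0926  0.1   ] [ 0.481 -0.344  0.088] [ 0.528 -0.292  0.1  ]
t2 [ 0.4007 -0.3005  0.092   0.0982] [ 0.375 -0.327  0.087] [ 0.425 -0.273  0.098]
mk [ 0.4817 -0.1904  0.0726  0.0795] [ 0.47  -0.201  0.068] [ 0.493 -0.177  0.08 ]
[0.21475273 0.58930656] [0.66548513 0.06951726 0.28769286]
handle [0.67715033 0.01416238 0.25356136] [ 0.65517109 -0.02455637  0.23420608] [0.69330061 0.04296675 0.28249828]
```

```bash
python3 -m jog '[{"gripper":0.25,"dx":0.02,"dy":0,"dz":0.04,"rx":0,"ry":0.5,"rz":-8},{"gripper":0.25,"dx":0.06,"dy":0,"dz":0.07,"rx":0,"ry":0.5,"rz":-16},{"gripper":0.25,"dx":0.1,"dy":0.03,"dz":0.08,"rx":0,"ry":0.5,"rz":-20.8},{"gripper":0.25,"dx":0.14,"dy":0.06,"dz":0.08,"rx":0,"ry":0.5,"rz":-20.8},{"gripper":0.25,"dx":0.184,"dy":0.1,"dz":0.08,"rx":0,"ry":0.5,"rz":-20.8},{"gripper":0.25,"dx":0.184,"dy":0.14,"dz":0.08,"rx":0,"ry":0.5,"rz":-20.8},{"gripper":0.25,"dx":0.184,"dy":0.177,"dz":0.08,"rx":0,"ry":0.5,"rz":-20.8},{"gripper":0.25,"dx":0.184,"dy":0.177,"dz":0.08,"rx":0,"ry":0.5,"rz":-20.8},{"gripper":0.25,"dx":0.184,"dy":0.177,"dz":0.08,"rx":0,"ry":0.5,"rz":-20.8}]'
python3 - <<'E'
from h import *
st();delta([.687,.0205,.206],-87.1)
c=read_camera("wrist");W=cloud(c);V=W.reshape(-1,3)
m=(V[:,2]>.23)&(V[:,2]<.265)&(abs(V[:,1]-.02)<.03)&(V[:,0]>.66)&(V[:,0]<.72);p=V[m];print(m.sum(),p.mean(0),p.min(0),p.max(0)) if m.any() else 0
E
```

```text
t: 39.0
eef_pos: [0.6869, 0.0294, 0.334]
tool_rot: [-0.023, -0.704, -0.023, 0.709]
contact_force: [-0.2, -0.7, -0.4]
gripper_width: 0.75
t 39.0 p [0.6869 0.0294 0.334 ] ax [-0.007  0.001 -1.   ] jaw [ 0.065 -0.998 -0.001] q [-0.44  0.45  0.47  1.38 -0.2   1.36 -1.48] w 0.75 F [-0.2 -0.7 -0.4]
d [ 1.00e-04 -8.90e-03 -1.28e-01]
rv [-0.  -0.4 -0.8]
rv [ 7.000e-01 -1.000e-01  1.792e+02]
1262 [0.67996306 0.02017938 0.25436152] [ 6.60004433e-01 -1.43984991e-04  2.43619507e-01] [0.69382929 0.04048503 0.25825088]
```

```bash
python3 -m jog '[{"gripper":0.25,"dx":-0.001,"dy":-0.009,"dz":-0.03,"rx":0,"ry":-0.4,"rz":-0.8},{"gripper":0.25,"dx":-0.001,"dy":-0.009,"dz":-0.07,"rx":0,"ry":-0.4,"rz":-0.8},{"gripper":0.25,"dx":-0.001,"dy":-0.009,"dz":-0.1,"rx":0,"ry":-0.4,"rz":-0.8},{"gripper":0.25,"dx":-0.001,"dy":-0.009,"dz":-0.127,"rx":0,"ry":-0.4,"rz":-0.8},{"gripper":0.25,"dx":-0.001,"dy":-0.009,"dz":-0.127,"rx":0,"ry":-0.4,"rz":-0.8},{"gripper":0.25,"dx":-0.001,"dy":-0.009,"dz":-0.127,"rx":0,"ry":-0.4,"rz":-0.8},{"gripper":0.7,"dx":-0.001,"dy":-0.009,"dz":-0.127,"rx":0,"ry":-0.4,"rz":-0.8},{"gripper":0.7,"dx":-0.001,"dy":-0.009,"dz":-0.127,"rx":0,"ry":-0.4,"rz":-0.8},{"gripper":0.7,"dx":-0.001,"dy":-0.009,"dz":-0.127,"rx":0,"ry":-0.4,"rz":-0.8},{"gripper":0.7,"dx":-0.001,"dy":-0.009,"dz":-0.127,"rx":0,"ry":-0.4,"rz":-0.8}]' 40
python3 - <<'E'
from h import *
st()
p,r=tool();G=p-.040*r.as_matrix()[:,0];print("G",G)
c,s=np.cos(np.radians(2.88)),np.sin(np.radians(2.88))
a0=np.radians(102.1);f=lambda t:np.array([-.166*np.cos(t)+.041*np.sin(t),.166*np.sin(t)+.041*np.cos(t)])
for a in(95,88,80,70,60,50,40,30,20,13,7,3,0):
    d=f(np.radians(a))-f(a0);print(a,np.round([d[0]*c,d[0]*s,d[1]],3))
E
```

```text
t: 40.05
eef_pos: [0.688, 0.0206, 0.211]
tool_rot: [0.016, 0.709, 0.019, -0.705]
contact_force: [1.0, 4.6, 6.2]
gripper_width: 0.461
t 40.05 p [0.688  0.0206 0.211 ] ax [ 0.006  0.004 -1.   ] jaw [ 0.05  -0.999 -0.003] q [-0.42  0.53  0.44  1.55 -0.25  1.11 -1.44] w 0.461 F [1.  4.6 6.2]
G [0.68771213 0.02046706 0.25099145]
95 [-0.02  -0.001  0.008]
88 [-0.04  -0.002  0.014]
80 [-0.063 -0.003  0.017]
70 [-0.093 -0.005  0.016]
60 [-0.122 -0.006  0.011]
50 [-0.15  -0.008 -0.   ]
40 [-0.175 -0.009 -0.016]
30 [-0.198 -0.01  -0.035]
20 [-0.217 -0.011 -0.058]
13 [-0.227 -0.011 -0.076]
7 [-0.234 -0.012 -0.093]
3 [-0.238 -0.012 -0.104]
0 [-0.241 -0.012 -0.113]
```

```bash
python3 -m jog '[{"gripper":0.7,"dx":-0.01,"dy":-0.001,"dz":0.004,"rx":0,"ry":0,"rz":0},{"gripper":0.7,"dx":-0.02,"dy":-0.001,"dz":0.008,"rx":0,"ry":0,"rz":0},{"gripper":0.7,"dx":-0.04,"dy":-0.002,"dz":0.014,"rx":0,"ry":0,"rz":0},{"gripper":0.7,"dx":-0.063,"dy":-0.003,"dz":0.017,"rx":0,"ry":0,"rz":0},{"gripper":0.7,"dx":-0.093,"dy":-0.005,"dz":0.016,"rx":0,"ry":0,"rz":0},{"gripper":0.7,"dx":-0.122,"dy":-0.006,"dz":0.011,"rx":0,"ry":0,"rz":0},{"gripper":0.7,"dx":-0.15,"dy":-0.008,"dz":0,"rx":0,"ry":0,"rz":0},{"gripper":0.7,"dx":-0.175,"dy":-0.009,"dz":-0.016,"rx":0,"ry":0,"rz":0},{"gripper":0.7,"dx":-0.198,"dy":-0.01,"dz":-0.035,"rx":0,"ry":0,"rz":0},{"gripper":0.7,"dx":-0.198,"dy":-0.01,"dz":-0.035,"rx":0,"ry":0,"rz":0}]'; python3 -m jog '[{"gripper":0.7,"dx":-0.01,"dy":-0.001,"dz":-0.012,"rx":0,"ry":0,"rz":0},{"gripper":0.7,"dx":-0.019,"dy":-0.001,"dz":-0.023,"rx":0,"ry":0,"rz":0},{"gripper":0.7,"dx":-0.029,"dy":-0.001,"dz":-0.041,"rx":0,"ry":0,"rz":0},{"gripper":0.7,"dx":-0.036,"dy":-0.002,"dz":-0.058,"rx":0,"ry":0,"rz":0},{"gripper":0.7,"dx":-0.04,"dy":-0.002,"dz":-0.069,"rx":0,"ry":0,"rz":0},{"gripper":0.7,"dx":-0.043,"dy":-0.002,"dz":-0.078,"rx":0,"ry":0,"rz":0},{"gripper":0.7,"dx":-0.043,"dy":-0.002,"dz":-0.078,"rx":0,"ry":0,"rz":0}]'; python3 -c "from h import *;st()"
```

```text
t: 41.05
eef_pos: [0.4855, 0.0105, 0.1727]
tool_rot: [0.016, 0.707, 0.019, -0.707]
contact_force: [-4.4, 6.5, 2.8]
gripper_width: 0.454
t: 41.75
eef_pos: [0.4446, 0.0084, 0.0951]
tool_rot: [0.017, 0.707, 0.019, -0.707]
contact_force: [-2.4, 7.2, 0.6]
gripper_width: 0.461
t 41.75 p [0.4446 0.0084 0.0951] ax [ 0.001  0.003 -1.   ] jaw [ 0.05  -0.999 -0.003] q [-0.52  0.29  0.42  2.22 -0.19  0.67 -1.48] w 0.461 F [-2.4  7.2  0.6]
```

```bash
python3 -m jog '[{"gripper":0.7,"dx":0,"dy":0,"dz":-0.001,"rx":0,"ry":0,"rz":0},{"gripper":0.7,"dx":0,"dy":0,"dz":-0.002,"rx":0,"ry":0,"rz":0},{"gripper":0.7,"dx":0,"dy":0,"dz":-0.003,"rx":0,"ry":0,"rz":0},{"gripper":0.7,"dx":0,"dy":0,"dz":-0.003,"rx":0,"ry":0,"rz":0}]'; python3 -c "from h import *;st()"
```

```text
t: 42.15
eef_pos: [0.444, 0.0084, 0.0926]
tool_rot: [-0.017, -0.707, -0.019, 0.707]
contact_force: [-5.8, 7.8, 3.0]
gripper_width: 0.463
t 42.15 p [0.444  0.0084 0.0926] ax [-0.001  0.003 -1.   ] jaw [ 0.05  -0.999 -0.003] q [-0.52  0.29  0.42  2.22 -0.2   0.66 -1.48] w 0.463 F [-5.8  7.8  3. ]
```

```bash
python3 -m jog '[{"gripper":0.25,"dx":0,"dy":0,"dz":0,"rx":0,"ry":0,"rz":0},{"gripper":0.25,"dx":0,"dy":0,"dz":0,"rx":0,"ry":0,"rz":0},{"gripper":0.25,"dx":0,"dy":0,"dz":0,"rx":0,"ry":0,"rz":0},{"gripper":0.25,"dx":0,"dy":0,"dz":0.04,"rx":0,"ry":0,"rz":0},{"gripper":0.25,"dx":0,"dy":0,"dz":0.09,"rx":0,"ry":0,"rz":0},{"gripper":0.25,"dx":0,"dy":0,"dz":0.14,"rx":0,"ry":0,"rz":0},{"gripper":0.25,"dx":0,"dy":0,"dz":0.18,"rx":0,"ry":0,"rz":0},{"gripper":0.25,"dx":0,"dy":0,"dz":0.18,"rx":0,"ry":0,"rz":0}]'
python3 - <<'E'
from h import *
st()
for n in("wrist","side"):
    c=read_camera(n);V=cloud(c).reshape(-1,3)
    for l,y0 in(("green",.012),("blue",.124)):
        m=(V[:,2]>.08)&(V[:,2]<.115)&(abs(V[:,1]-y0)<.045)&(V[:,0]>.42)&(V[:,0]<.60)
        p=V[m];k=(abs(p[:,1]-y0)>.02)|(p[:,0]>.47);p=p[k]
        if len(p)>10: print(n,l,len(p),"slope deg",np.degrees(np.polyfit(p[:,0],p[:,2],1)[0]),"z",np.median(p[:,2]), "near z",np.median(p[p[:,0]<.45][:,2]) if (p[:,0]<.45).any() else 0)
        h=V[(V[:,2]>.12)&(V[:,2]<.16)&(abs(V[:,1]-y0)<.03)&(abs(V[:,0]-.443)<.03)];print("handle top",np.percentile(h[:,2],90) if len(h) else 0)
E
```

```text
t: 42.95
eef_pos: [0.4487, 0.0067, 0.2779]
tool_rot: [0.015, 0.711, 0.018, -0.703]
contact_force: [0.5, -0.2, -0.2]
gripper_width: 0.747
t 42.95 p [0.4487 0.0067 0.2779] ax [ 0.012  0.004 -1.   ] jaw [ 0.047 -0.999 -0.004] q [-0.62  0.    0.48  2.02 -0.    1.11 -1.66] w 0.747 F [ 0.5 -0.2 -0.2]
wrist green 9522 slope deg -0.44710526989763616 z 0.09798438340598836 near z 0.09874514767101267
handle top 0.14353909961297404
wrist blue 9253 slope deg -0.037693022073905645 z 0.09743966466858983 near z 0.09756225698877363
handle top 0.142473402539888
side green 839 slope deg -0.29294597024637714 z 0.09814351060894833 near z 0.0990420566168515
handle top 0.14572726805925193
side blue 731 slope deg -0.24347880327964205 z 0.09772819555098078 near z 0.09825982571806202
handle top 0.14425924133517748
```

```bash
python3 -m jog '[{"gripper":1.0,"dx":-0.004,"dy":0.002,"dz":-0.04,"rx":0,"ry":-0.7,"rz":0},{"gripper":1.0,"dx":-0.004,"dy":0.002,"dz":-0.08,"rx":0,"ry":-0.7,"rz":0},{"gripper":1.0,"dx":-0.004,"dy":0.002,"dz":-0.12,"rx":0,"ry":-0.7,"rz":0},{"gripper":1.0,"dx":-0.004,"dy":0.002,"dz":-0.14,"rx":0,"ry":-0.7,"rz":0},{"gripper":1.0,"dx":-0.004,"dy":0.002,"dz":-0.146,"rx":0,"ry":-0.7,"rz":0},{"gripper":1.0,"dx":-0.004,"dy":0.002,"dz":-0.146,"rx":0,"ry":-0.7,"rz":0},{"gripper":1.0,"dx":-0.004,"dy":0.002,"dz":-0.146,"rx":0,"ry":-0.7,"rz":0}]'; python3 -m jog '[{"gripper":1.0,"dx":0,"dy":0,"dz":-0.001,"rx":0,"ry":0,"rz":0},{"gripper":1.0,"dx":0,"dy":0,"dz":-0.002,"rx":0,"ry":0,"rz":0},{"gripper":1.0,"dx":0,"dy":0,"dz":-0.003,"rx":0,"ry":0,"rz":0}]'
```

```text
t: 43.75
eef_pos: [0.4391, 0.0078, 0.1256]
tool_rot: [0.017, 0.71, 0.017, -0.704]
contact_force: [-4.3, -1.8, 8.7]
gripper_width: 0.002
t: 44.05
eef_pos: [0.4392, 0.0078, 0.1246]
tool_rot: [0.016, 0.71, 0.017, -0.704]
contact_force: [-18.7, -2.1, 51.5]
gripper_width: -0.002
```

```bash
python3 -m jog '[{"gripper":1.0,"dx":0,"dy":0,"dz":0.003,"rx":0,"ry":0,"rz":0},{"gripper":1.0,"dx":0,"dy":0,"dz":0.05,"rx":0,"ry":0,"rz":0},{"gripper":1.0,"dx":0,"dy":0,"dz":0.1,"rx":0,"ry":0,"rz":0},{"gripper":1.0,"dx":0.005,"dy":0,"dz":0.15,"rx":0,"ry":0,"rz":0},{"gripper":1.0,"dx":0.005,"dy":0,"dz":0.15,"rx":0,"ry":0,"rz":0}]'
python3 - <<'E'
from h import *
st()
for n in("wrist","side"):
    c=read_camera(n);V=cloud(c).reshape(-1,3)
    for l,y0 in(("green",.012),("blue",.124)):
        m=(V[:,2]>.08)&(V[:,2]<.115)&(abs(V[:,1]-y0)<.045)&(V[:,0]>.42)&(V[:,0]<.60)
        p=V[m];k=(abs(p[:,1]-y0)>.02)|(p[:,0]>.47);p=p[k]
        if len(p)>10: print(n,l,len(p),"slope deg",np.degrees(np.polyfit(p[:,0],p[:,2],1)[0]),"z",np.median(p[:,2]), "near z",np.median(p[p[:,0]<.45][:,2]) if (p[:,0]<.45).any() else 0)
    for nm,(x,y) in dict(t1=(.504,-.318),t2=(.40,-.30),mk=(.484,-.19)).items():
        m=(V[:,2]>.06)&(V[:,2]<.11)&(abs(V[:,0]-x)<.045)&(abs(V[:,1]-y)<.045);t=V[m]
        if len(t)>5:print(n,nm,np.round(t.mean(0),3),np.round(np.percentile(t[:,2],90),3))
delta([.455,.413,.25])
E
```

```text
t: 44.55
eef_pos: [0.4498, 0.0088, 0.2787]
tool_rot: [0.016, 0.715, 0.018, -0.699]
contact_force: [0.7, 0.2, -0.4]
gripper_width: -0.0
t 44.55 p [0.4498 0.0088 0.2787] ax [ 0.023  0.004 -1.   ] jaw [ 0.048 -0.999 -0.003] q [-0.65 -0.    0.5   2.02  0.    1.1  -1.68] w -0.0 F [ 0.7  0.2 -0.4]
wrist green 9306 slope deg -0.0808362334391296 z 0.09744480787427548 near z 0.09757460123738046
wrist blue 9124 slope deg -0.03165587824394989 z 0.09744701939425032 near z 0.09753944902499287
wrist t1 [ 0.504 -0.308  0.085] 0.092
wrist t2 [ 0.402 -0.292  0.085] 0.092
wrist mk [ 0.483 -0.186  0.068] 0.072
side green 838 slope deg 0.019279135787409946 z 0.09778983232027372 near z 0.0975595276622232
side blue 743 slope deg -0.17510287814957018 z 0.09767268966992626 near z 0.09861952199743396
side t1 [ 0.504 -0.323  0.088] 0.095
side t2 [ 0.401 -0.306  0.088] 0.095
side mk [ 0.482 -0.191  0.068] 0.074
d [ 0.0087  0.4043 -0.0236]
```

```bash
python3 -m jog '[{"gripper":1.0,"dx":0,"dy":0.04,"dz":0,"rx":0,"ry":-1.3,"rz":8},{"gripper":1.0,"dx":0,"dy":0.08,"dz":0,"rx":0,"ry":-1.3,"rz":16},{"gripper":1.0,"dx":0,"dy":0.12,"dz":0,"rx":0,"ry":-1.3,"rz":24},{"gripper":1.0,"dx":0,"dy":0.16,"dz":0,"rx":0,"ry":-1.3,"rz":32},{"gripper":1.0,"dx":0,"dy":0.2,"dz":0,"rx":0,"ry":-1.3,"rz":40},{"gripper":1.0,"dx":0,"dy":0.24,"dz":0,"rx":0,"ry":-1.3,"rz":48},{"gripper":1.0,"dx":0.006,"dy":0.29,"dz":-0.02,"rx":0,"ry":-1.3,"rz":56},{"gripper":1.0,"dx":0.006,"dy":0.34,"dz":-0.02,"rx":0,"ry":-1.3,"rz":60},{"gripper":1.0,"dx":0.006,"dy":0.38,"dz":-0.04,"rx":0,"ry":-1.3,"rz":60},{"gripper":1.0,"dx":0.006,"dy":0.4,"dz":-0.08,"rx":0,"ry":-1.3,"rz":60}]'; python3 -m jog '[{"gripper":1.0,"dx":0,"dy":0,"dz":0,"rx":0,"ry":0,"rz":0},{"gripper":1.0,"dx":0,"dy":0,"dz":0,"rx":0,"ry":0,"rz":0}]'
python3 - <<'E'
from h import *
st()
for n in("wrist","side","top"):
    c=read_camera(n);V=cloud(c).reshape(-1,3);I=c["pixels"].reshape(-1,3).astype(int)
    if n=="wrist": save(c,"w10")
    m=(V[:,2]>.058)&(V[:,2]<.072)&(abs(V[:,0]-.455)<.04)&(abs(V[:,1]-.413)<.04)
    p=V[m]
    if len(p)>3: print(n,len(p),p.mean(0),(p.min(0)+p.max(0))/2,np.median(p[:,2]),p.min(0),p.max(0))
delta([.455,.413,.07],-27)
E
```

```text
t: 45.65
eef_pos: [0.4513, 0.414, 0.1921]
tool_rot: [0.366, 0.615, 0.373, -0.59]
contact_force: [0.2, 1.6, -0.3]
gripper_width: -0.002
t: 45.85
eef_pos: [0.451, 0.407, 0.1902]
tool_rot: [0.367, 0.613, 0.37, -0.594]
contact_force: [0.5, -1.2, 0.6]
gripper_width: -0.001
t 45.85 p [0.451  0.407  0.1902] ax [ 0.021  0.018 -1.   ] jaw [ 0.889 -0.457  0.011] q [-0.98  0.38  0.18  1.78 -0.07  0.96 -1.25] w -0.001 F [ 0.5 -1.2  0.6]
wrist 403 [0.45479055 0.41395092 0.0628795 ] [0.45435052 0.41349653 0.06187973] 0.06291868770458292 [0.44173824 0.40100878 0.05854824] [0.4669628  0.42598429 0.06521121]
side 23 [0.45707923 0.41085793 0.06416442] [0.45667924 0.41271349 0.06454873] 0.06397527936022995 [0.44442931 0.39872226 0.05926984] [0.46892916 0.42670473 0.06982761]
top 51 [0.45414796 0.41461399 0.06436402] [0.4542423  0.41430186 0.06449517] 0.06448188665233934 [0.44247573 0.40194191 0.05904567] [0.46600888 0.42666181 0.06994467]
d [ 0.0017  0.0055 -0.1242]
rv [-1.3  1.5  0.4]
rv [   2.3    2.1 -179.6]
```

View pics/w10.png

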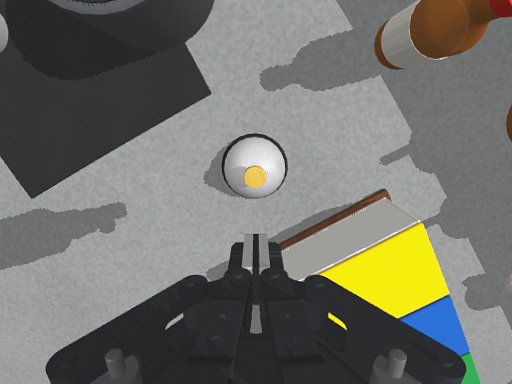

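```bash
python3 -m jog '[{"gripper":1.0,"dx":0.003,"dy":0.006,"dz":-0.03,"rx":-1.3,"ry":1.5,"rz":0},{"gripper":1.0,"dx":0.003,"dy":0.006,"dz":-0.07,"rx":-1.3,"ry":1.5,"rz":0},{"gripper":1.0,"dx":0.003,"dy":0.006,"dz":-0.1,"rx":-1.3,"ry":1.5,"rz":0},{"gripper":1.0,"dx":0.003,"dy":0.006,"dz":-0.125,"rx":-1.3,"ry":1.5,"rz":0},{"gripper":1.0,"dx":0.003,"dy":0.006,"dz":-0.13,"rx":-1.3,"ry":1.5,"rz":0},{"gripper":1.0,"dx":0.003,"dy":0.006,"dz":-0.13,"rx":-1.3,"ry":1.5,"rz":0}]'; python3 -c "from h import *;st();delta([.4548,.4138,.048],-27)"
```

```text
t: 46.6
eef_pos: [0.4557, 0.4142, 0.064]
tool_rot: [-0.368, -0.604, -0.368, 0.604]
contact_force: [-0.5, -0.7, -0.1]
gripper_width: -0.004
t 46.6 p [0.4557 0.4142 0.064 ] ax [-0.001  0.    -1.   ] jaw [ 0.889 -0.458 -0.001] q [-0.95  0.56  0.15  1.83 -0.11  0.77 -1.22] w -0.004 F [-0.5 -0.7 -0.1]
d [-0.0009 -0.0004 -0.016 ]
rv [-0.  -0.1  0.3]
rv [-1.000e-01  0.000e+00 -1.797e+02]
```

```bash
python3 -m jog '[{"gripper":1.0,"dx":-0.001,"dy":0,"dz":-0.012,"rx":0,"ry":0,"rz":0},{"gripper":1.0,"dx":-0.001,"dy":0,"dz":-0.019,"rx":0,"ry":0,"rz":0},{"gripper":1.0,"dx":-0.001,"dy":0,"dz":-0.023,"rx":0,"ry":0,"rz":0},{"gripper":1.0,"dx":-0.001,"dy":0,"dz":-0.026,"rx":0,"ry":0,"rz":0},{"gripper":1.0,"dx":-0.001,"dy":0,"dz":-0.026,"rx":0,"ry":0,"rz":0}]'; python3 -m jog '[{"gripper":1.0,"dx":0,"dy":0,"dz":-0.001,"rx":0,"ry":0,"rz":0},{"gripper":1.0,"dx":0,"dy":0,"dz":-0.0015,"rx":0,"ry":0,"rz":0},{"gripper":1.0,"dx":0,"dy":0,"dz":-0.0015,"rx":0,"ry":0,"rz":0}]'
```

```text
t: 47.1
eef_pos: [0.4546, 0.4153, 0.0384]
tool_rot: [0.368, 0.604, 0.369, -0.604]
contact_force: [-0.8, -1.2, 6.6]
gripper_width: -0.002
t: 47.4
eef_pos: [0.4547, 0.4154, 0.0381]
tool_rot: [0.368, 0.604, 0.369, -0.604]
contact_force: [-4.5, -3.3, 18.4]
gripper_width: -0.001
```

```bash
python3 -m jog '[{"gripper":1.0,"dx":0,"dy":0,"dz":0.01,"rx":0,"ry":0,"rz":0},{"gripper":1.0,"dx":0,"dy":0,"dz":0.04,"rx":0,"ry":0,"rz":0},{"gripper":1.0,"dx":0,"dy":0,"dz":0.09,"rx":0,"ry":0,"rz":0},{"gripper":1.0,"dx":0,"dy":0,"dz":0.14,"rx":0,"ry":0,"rz":0},{"gripper":1.0,"dx":0,"dy":0,"dz":0.19,"rx":0,"ry":0,"rz":0},{"gripper":1.0,"dx":0,"dy":0,"dz":0.19,"rx":0,"ry":0,"rz":0},{"gripper":1.0,"dx":0,"dy":0,"dz":0.19,"rx":0,"ry":0,"rz":0}]'
python3 - <<'E'
from h import *
st()
c=read_camera("wrist");V=cloud(c).reshape(-1,3);m=(V[:,2]>.05)&(V[:,2]<.08)&(abs(V[:,0]-.4548)<.012)&(abs(V[:,1]-.4138)<.012);print("plunger z",np.median(V[m][:,2]))
c=read_camera("side");cv2.imwrite("pics/fin.png",cv2.resize(c["pixels"],(768,576),interpolation=cv2.INTER_CUBIC));V=cloud(c).reshape(-1,3)
for l,y0 in(("green",.012),("blue",.124),("yellow",.236)):
    m=(V[:,2]>.08)&(V[:,2]<.115)&(abs(V[:,1]-y0)<.045)&(V[:,0]>.42)&(V[:,0]<.60);p=V[m];p=p[(abs(p[:,1]-y0)>.02)|(p[:,0]>.47)]
    print(l,len(p),"slope",np.degrees(np.polyfit(p[:,0],p[:,2],1)[0]),np.median(p[:,2]))
for nm,(x,y) in dict(t1=(.504,-.318),t2=(.40,-.30),mk=(.484,-.19)).items():
    m=(V[:,2]>.06)&(V[:,2]<.11)&(abs(V[:,0]-x)<.045)&(abs(V[:,1]-y)<.045);t=V[m];print(nm,np.round(t.mean(0),3),np.round(np.percentile(t[:,2],90),3))
for l in("jug","cup","sauce"):
    for d in cut_out("side",l)[:1]:
        p=V[d["mask"].ravel()];print(l,round(d["conf"],2),np.round(np.nanmedian(p,0),3))
E
```

```text
t: 48.1
eef_pos: [0.4545, 0.4152, 0.2272]
tool_rot: [0.368, 0.604, 0.369, -0.603]
contact_force: [0.1, -0.1, -0.4]
gripper_width: 0.001
t 48.1 p [0.4545 0.4152 0.2272] ax [ 0.     0.002 -1.   ] jaw [ 0.889 -0.457 -0.001] q [-0.98  0.37  0.19  1.7  -0.08  1.08 -1.25] w 0.001 F [ 0.1 -0.1 -0.4]
plunger z 0.06296328770332027
green 839 slope -0.20949607254457034 0.09757552541718884
blue 735 slope 0.09268324820087005 0.09775005293911043
yellow 640 slope -0.1032032008941831 0.09798637778398855
t1 [ 0.504 -0.323  0.088] 0.095
t2 [ 0.4   -0.306  0.088] 0.095
mk [ 0.481 -0.192  0.069] 0.075
jug 0.66 [ 0.408 -0.542  0.053]
cup 0.67 [0.773 0.034 0.045]
sauce 0.9 [0.675 0.45  0.086]
```

View pics/fin.png

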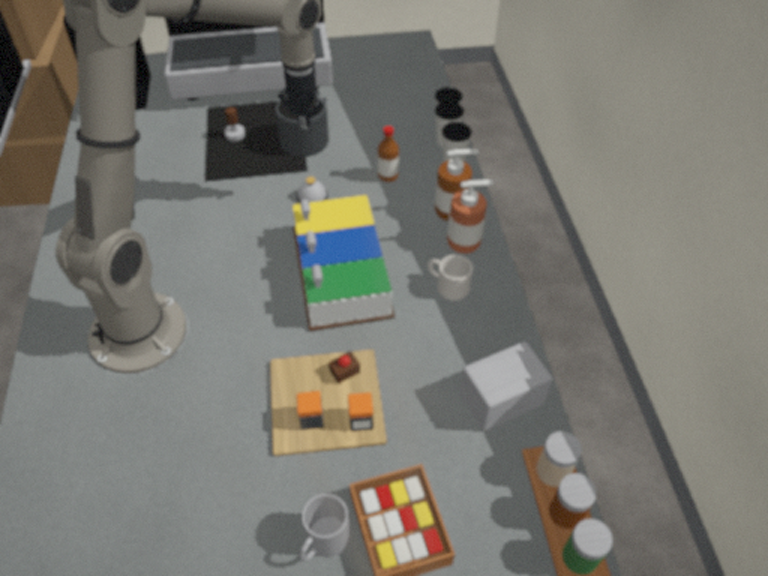

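```bash
python3 -c "
from station import hand_in
print(hand_in())"
```

```text
the job is handed in; nothing more can be done
None
```

The order is made up and handed in at about 48 s of robot time. The green bin held two tins, one upright and one upside down. I turned the upside-down one by laying it on the board and regripping it, then stood both on the board cap up and set the marker upright beside them. After that I shut the green lid and pressed the bell plunger until it stopped moving, at 18 N, before letting go.

**Last checks:**
- **Tins and marker:** the final picture shows both tins cap up and the marker ball up on the board. The tin tops measured about 92 mm and the ball about 74 mm, as they should.
- **Lids:** all three read flat within 0.2°, with their tops at 98 mm.
- **Bell:** the plunger reads back up at 63 mm.
- **Jug, mug and bottle:** the jug and mug are where they were to within 2 mm. The bottle is upright, about 2 mm from an earlier rough reading.

**Disagreements:**
- **Tool position:** the fingertips sit about 20 mm behind the reported tool point, not 19 mm ahead as stated. My first grip on the lid handle missed because of this, and I allowed for it from then on.
- **Green lid:** it was about 0.3–0.4° ajar after the first closing. I pressed it shut with the closed fingertips, which peaked at about 51 N. That is over the 40 N limit on the arm and gripper body, but it was the fingers pressing; the wrist limit is 120 N.

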